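# Click the socket onto the torque stand and seat the digestion vessel in it

## Task

Get the torque stand ready for the blue-ringed digestion vessel: take the blue-ringed socket off its post, turn it by feel on the stand's upright square drive until it slips over, push it gently down until the spring ball clicks and it sits fully home, and let go. Then stand the blue-ringed vessel upright, hex foot fully home in that socket, and let go. The stand holds a torque cell, so never press on it with more than about 40 N; keep the vessel upright and leave the other vessel, sockets and glassware alone.

Things in the scene. Friction and masses are not known exactly. Their poses are not given: they have to be found in the camera images.
- stand: The torque stand, a white bench instrument with a blue band, 210 x 150 mm, fixed; position and angle vary. Origin: centre of its underside, x axis towards its display (the higher rear part, about 140 mm tall), z up. The low front part is 66 mm tall and carries a dark turret 72 mm across, to 80 mm, with the steel spindle on it.
- drive_seat (a point): On the stand: the drive's axis at the top face of the spindle flange (52 mm across), 88 mm above the bench; axes as the stand's. The square drive stands up from here. A sprung ball, 8 mm across, in one side face 11 mm above this point, sticks out 2.5 mm; the socket must press it in, then it jumps out into the socket's dimple when the socket's lower end is home on the flange.
- drive_tip (a point): On the stand: top of the square drive, 22 mm above drive_seat; the drive is 19 mm square, its top edges bevelled by 0.3 x 1.2 mm. Axes as the stand's: the square's own angle is NOT given. The stiff spindle (0.14 N m to turn) stopped at a random angle, so the square must be felt for or seen (it repeats every 90 degrees).
- socket_b_mid (a point): The socket to use: round polished steel, 42 mm diameter, 50 mm long, about 0.26 kg, blue ring near its upper end (the middle of three sizes); point at its centre, z its axis, up. Upper end: six-sided bore 28.6 mm across flats, 24 mm deep, 2 mm bevel, two flats facing its +x and -x. Home on the drive, this point is 25 mm above drive_seat.
- socket_b_end (a point): Centre of that socket's lower end, axes as the socket's. Square recess 20.2 mm wide, 26 mm deep, mouth bevel 0.6 x 1.5 mm, sides square to the socket's x and y, a dimple in each. With the square found it drops about 8 mm freely; from about 14 mm above home the ball resists (6 to 10 N of push), then it clicks home. At the start it stands 12 mm above the bench, over a post 16 mm high.
- socket_s_mid (a point): The small socket, yellow ring, 36 mm diameter, 50 mm long, on the same tray; leave it alone. Point at its centre.
- socket_l_mid (a point): The large socket, red ring, 48 mm diameter, 50 mm long, on the same tray; leave it alone. Point at its centre. The three sockets stand in a row 83 mm apart, in any order.
- tray: The blue socket tray, fixed, 270 x 72 x 12 mm (18 mm at its long rims); origin at its underside, x along the row of sockets, z up.
- vessel_b_mid (a point): The vessel to load: upright steel digestion vessel 122 mm tall, about 0.45 kg, blue ring; point on its axis 61 mm above its underside, z up. Round body 46 mm diameter from 30 to 90 mm above its underside, knurled cap 40 mm diameter from 90 to 114 mm, brass plug on top. It stands loosely in a well of the block, its foot 16 mm above the bench.
- vessel_b_foot (a point): Centre of the underside of that vessel's foot, axes as the vessel's. The foot is a hexagon 27 mm across flats, 30 mm tall, its lowest 4 mm tapered to 22 mm, two flats facing its +x and -x. Home in the socket on the stand it rests on the floor of the six-sided bore, this point 26 mm above drive_seat.
- vessel_r_mid (a point): The other digestion vessel, red ring, same body, bigger foot; leave it alone. Point 61 mm above its foot.
- block: The white vessel block, fixed, 200 x 85 x 30 mm, with two round wells 40 mm wide and 14 mm deep, 104 mm apart along its x; origin at its underside, z up. Either vessel can be in either well.
- beaker: Glass beaker, 68 mm wide, 95 mm tall, upright behind the stand; bystander.
- flask: Conical glass flask, 73 mm wide, 118 mm tall; bystander.
- wash_bottle: White wash bottle, 60 mm wide, 160 mm tall; bystander.
- reagent: Amber jar with blue lid, 64 mm wide, 110 mm tall; bystander.
- dish: Glass dish, 90 mm wide, 14 mm tall; bystander.

How it is judged:
On the way:
1. the blue-ringed socket is clicked home on the square drive and let go (z of socket_b_mid in the frame of drive_seat below 0.0265 m and horizontal distance between socket_b_mid and drive_seat below 0.0025 m and angle between socket_b_mid's own z axis and vertical below 0.05 rad and contact force between the fingers and socket_b below 0.1 N and distance between vessel_b_foot and drive_seat above 0.06 m), for 0.2 s.
At the end, for the whole second after the job is handed in: The blue-ringed socket is home on the drive (lower end within 1.5 mm of the flange, axis within 2.5 mm, upright within 0.05 rad) and the blue-ringed vessel stands at rest, released, with its foot fully in that socket (within 3 mm of its floor, 4 mm of the axis, upright within 0.07 rad) (z of socket_b_mid in the frame of drive_seat below 0.0265 m and horizontal distance between socket_b_mid and drive_seat below 0.0025 m and angle between socket_b_mid's own z axis and vertical below 0.05 rad and z of vessel_b_foot in the frame of drive_seat between 0.022 and 0.029 m and horizontal distance between vessel_b_foot and drive_seat below 0.004 m and angle between vessel_b_foot's own z axis and vertical below 0.07 rad and linear speed of each of vessel_b, socket_b below 0.02 m/s); the robot touches nothing.
It fails at once if the torque stand is loaded with more than 90 N, all its contact forces added up (a straight push of 40 N stays well below) (contact force between stand and anything else above 90 N).
It fails at once if the blue-ringed vessel is tipped by more than 0.5 rad (angle between vessel_b_mid's own z axis and vertical above 0.5 rad).
It fails at once if the small or the large socket is moved by more than 15 mm (distance of any of socket_s_mid, socket_l_mid from where it was at the start of the episode above 0.015 m).
It fails at once if the red-ringed vessel is moved by more than 20 mm (distance of vessel_r_mid from where it was at the start of the episode above 0.02 m).
It fails at once if the beaker, flask, wash bottle, jar or dish is moved by more than 30 mm (distance of any of beaker, flask, wash_bottle, reagent, dish from where it was at the start of the episode above 0.03 m).
It also fails if it takes over 72 s, if anything falls off the work surface, if the arm or the gripper's body presses on something with over 40 N, if the wrist force passes 120 N, or if a joint passes its speed limit or range.

## Robot

A 6-joint arm with a two-finger parallel gripper is mounted at the origin on the work surface. World frame = base frame: x ahead of the robot, y to its left, z up, the work surface at z = 0. Lengths are in m, angles in rad, forces in N, time in s.
With the tool pointing down it reaches from about 0.35 to 0.775 m from the base axis. Payload 5.5 kg.
Tool frame: the origin (TCP) lies on the centre line of the jaws, within the pads' length; the fingertips stand 11 mm ahead of it and the grasp point (between the pads) lies 8 mm behind it (env.nose_length is the distance from the TCP to the fingertips, in m); x points along the fingers, z is the direction in which the jaws open and shut, and the axes are right-handed (so a half turn about x gives the same grasp; the last joint's range is limited). The gripper opens to 85 mm and grips with 20 to 120 N. Pads are 22 mm wide; open, the fingers measure 114 mm over their backs; the gripper's body (76 mm by 85 mm) begins 54 mm behind the grasp point. The pads swing forward as they close: fully open they stand 13 mm farther back than shut.
Start: joints at [1.107, 0.313, 0.046, 1.304, 0, 1.431], TCP at [0.183, 0.545, 0.242] pointing down, gripper open.
Joint ranges: [-2.76, 2.76], [-0.86, 1.69], [-1.03, 1.26], [-2.2, 2.34], [-1.47, 1.5], [-3.14, 3.14]. Speed limits (rad/s): [2.57, 2.57, 3.14, 3.14, 3.14, 3.14].

## Interface

Orientations are given as a unit quaternion [w, x, y, z].
In Python, from workcell import env gives the robot as it stands. The module is installed in compiled form; this text tells all that it offers.
- The arm moves only by the tool step_arm, never from a script. Its argument "moves" is a list that holds one entry, the list of rows, each a list of 7 numbers: the turn, a rotation vector about the tool's x, y, z in rad, then the shift along the tool's x, y, z in m, then the opening, from 0 (shut) to 1 (fully open). In form: [[[rx, ry, rz, tx, ty, tz, grip], ...]]. A call has 1 to 12 rows; each row is the pose to reach, as a shift and turn from the pose measured when the call began, along the tool's axes at that moment; what a row does not reach only later rows make up. A row lasts 1/10 s, in which the tool goes at most 50 mm and 8.59 degrees, less where a joint would pass 70% of its speed; a pose out of reach is approached as far as the arm can. A call with a gripper value outside its range is refused whole. The fingers move at their own pace and stop on an object; "force" is the grip in N (left out, the last holds). Time passes only in rows, so rows that repeat a pose let the fingers close. It gives the time, the measured TCP pose, the force and the opening at its end, in the units of the state.
- env.get_state(): the state, without advancing time (a new reading comes with each control period).
- env.read_camera(name): name is "side" or "top"; returns (picture, depth): 420x560x3 uint8, red, green, blue; 420x560 float32, m along the optical axis (not along the pixel's ray), 0 where there is no reading.
- env.get_calibration(name): a dict with "mtx" (3x3 intrinsics, pixels), "distortion" ([k1, k2, p1, p2, k3] as OpenCV has them; the pictures are not rectified), "camera_from_world" (4x4, takes a point from world to camera coordinates). Camera axes: x right, y down, z forward; pixel columns grow to the right and rows downward; lengths in m; the calibration is good to about 2 mm. A picture is of the moment at which its call begins. get_calibration takes no time and is no camera call.
- env.hand_in(): hands the job in, once; it reports no verdict.
Trained networks look in the newest picture that a camera, given by its name, has taken for a name from the list of things; names that differ only in an ending like _2 or _b are one class to them, and where a whole thing is asked for, a point or a joint stands for the part that bears it (a point fixed in the world has none). Each returns a list of dicts, best first, with "confidence" (0 to 1); they miss things now and then, are a little off and sometimes report something else, mostly with a low value. They report only what shows in the picture. A call takes as long as a camera call.
- env.boxes_of(camera, thing): "uv" ([column, row] in pixels, amid what is visible of it).
- env.silhouettes(camera, thing): "mask" (420x560 bool, what is visible of it) and "uv" ([column, row] in pixels, amid what is visible of it).
The state is a dict: "clock": time; "joint_pos": joint angles; "qvel": joint speeds; "tau": joint torques, N m; "tcp_pos": TCP position; "orientation": TCP orientation; "wrist_force": force on the tool from outside, world axes, zero at the start; "ft_torque": the same for the moment, N m; "finger_gap": finger opening in m.
Only numpy, scipy, OpenCV 4.12 (cv2) and the standard library are available. Lean on these libraries where they do the work, as an engineer would, in place of code of your own. Each camera call takes 0.05 s, during which the arm holds its last target.

## Working session

There is one attempt and no reset: what is moved stays moved. The work goes in short steps, Python scripts to look and compute and a tool call to move; the robot and the scene stay as the last step left them, time stands still between calls to the robot, and variables do not carry over. Pictures are saved under pics/ and viewed, and the job is handed in when it is done.

Besides the shell and the picture viewer there is one more tool, called after "Emit:" by a JSON object that holds its "api" and its "payload". step_arm: Moves the arm, as the interface text tells. Its arguments: {"type":"object","properties":{"moves":{"type":"array","items":{"type":"array","items":{"type":"array","items":{"type":"number"}}}},"force":{"type":"number"}},"required":["moves"]}

```bash
mkdir -p pics; cat > h.py <<'E'
import numpy as np, cv2
from workcell import env
def pix2w(cam,uv,d):
    c=env.get_calibration(cam);K=np.array(c["mtx"]);D=np.array(c["distortion"]);T=np.linalg.inv(np.array(c["camera_from_world"]))
    uv=np.atleast_2d(np.array(uv,float));n=cv2.undistortPoints(uv.reshape(-1,1,2),K,D).reshape(-1,2)
    d=np.atleast_1d(d)[:,None]
    P=np.hstack([n*d,d*np.ones((len(n),1))])
    return P@T[:3,:3].T+T[:3,3]
def ray_at_z(cam,uv,z):
    a=pix2w(cam,uv,[0.1]*len(np.atleast_2d(uv)));b=pix2w(cam,uv,[1.0]*len(np.atleast_2d(uv)))
    t=(z-a[:,2])/(b[:,2]-a[:,2]);return a+t[:,None]*(b-a)
def w2pix(cam,P):
    c=env.get_calibration(cam);K=np.array(c["mtx"]);D=np.array(c["distortion"]);T=np.array(c["camera_from_world"])
    P=np.atleast_2d(np.array(P,float))
    return cv2.projectPoints(P,cv2.Rodrigues(T[:3,:3])[0],T[:3,3],K,D)[0].reshape(-1,2)
def cloud(cam,d):
    v,u=np.mgrid[0:420,0:560];uv=np.stack([u.ravel(),v.ravel()],1)
    return pix2w(cam,uv,d.ravel().astype(float)).reshape(420,560,3)
def save(n,im): cv2.imwrite('pics/'+n,im[:,:,::-1])
E
python3 - <<'E'
from h import *
print(env.get_state(), env.nose_length)
for c in("side","top"):
    im,d=env.read_camera(c); save(c+'0.png',im); np.savez(c+'0.npz',im=im,d=d)
    T=np.linalg.inv(np.array(env.get_calibration(c)["camera_from_world"])); print(c,T.round(3).tolist(),np.array(env.get_calibration(c)["mtx"]).round(1).tolist())
E
```

```text
{'clock': 0.0, 'joint_pos': array([ 1.10741454e+00,  3.13994819e-01,  4.50099137e-02,  1.30360840e+00,
       -7.29461518e-06,  1.43121585e+00]), 'qvel': array([ 0.00028874,  0.00057265,  0.00135672, -0.00082386, -0.00015285,
       -0.00015681]), 'tau': array([-1.73123004e-03, -4.80631435e+01,  2.98532134e+01,  1.94812246e-02,
       -1.66919149e-04,  1.82337260e-06]), 'tcp_pos': array([0.18273301, 0.5446849 , 0.24142468]), 'orientation': array([ 0.57349708, -0.4131619 ,  0.57461944,  0.41256616]), 'wrist_force': array([ 0.15553397,  0.01633339, -0.79437196]), 'ft_torque': array([-0.02812109,  0.01035488,  0.03610903]), 'finger_gap': 0.08533741729048169} 0.011
side [[0.944, -0.237, 0.23, 0.322], [-0.33, -0.678, 0.656, -0.683], [0.001, -0.696, -0.718, 0.846], [0.0, 0.0, 0.0, 1.0]] [[379.4, 0.0, 280.4], [0.0, 379.4, 203.8], [0.0, 0.0, 1.0]]
top [[-0.022, -0.99, 0.142, 0.417], [-1.0, 0.02, -0.012, 0.031], [0.009, -0.142, -0.99, 1.273], [0.0, 0.0, 0.0, 1.0]] [[431.0, 0.0, 284.8], [0.0, 431.0, 212.0], [0.0, 0.0, 1.0]]
```

View pics/side0.png

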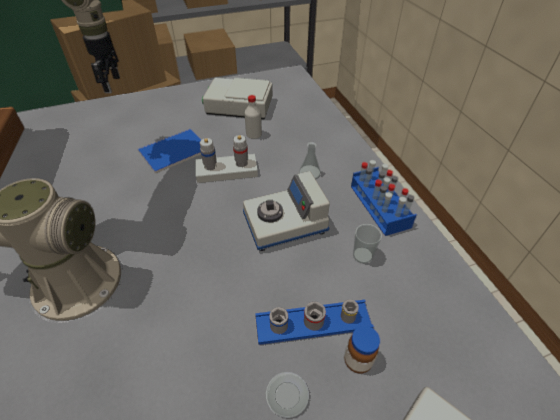

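View pics/top0.png

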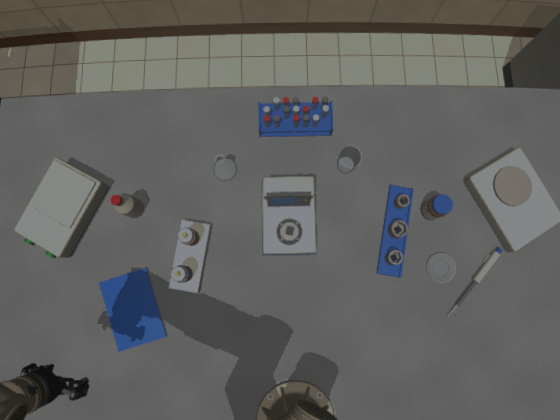

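The side picture shows the sockets at about (278,320), (315,315) and (349,311), and the vessels at (208,155) and (240,150). The stand's drive is at (270,205). I'll enlarge it to check the ring colours.

```bash
python3 - <<'E'
from h import *
s=np.load('side0.npz')['im'];t=np.load('top0.npz')['im']
z=lambda im,x,y,w,h,k:cv2.resize(im[y:y+h,x:x+w],(w*k,h*k),interpolation=cv2.INTER_CUBIC)
a=z(s,250,290,130,60,6);b=np.hstack([z(s,190,125,65,50,6),z(s,240,180,65,50,6)])
save('zs.png',np.vstack([a[:, :780],b[:,:780]])[:600]) 
save('zt.png',np.hstack([z(t,260,170,60,90,6),z(t,375,185,45,90,6),]))
save('zt2.png',z(t,160,210,60,90,6))
E
```

```text
(no output)
```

View pics/zs.png

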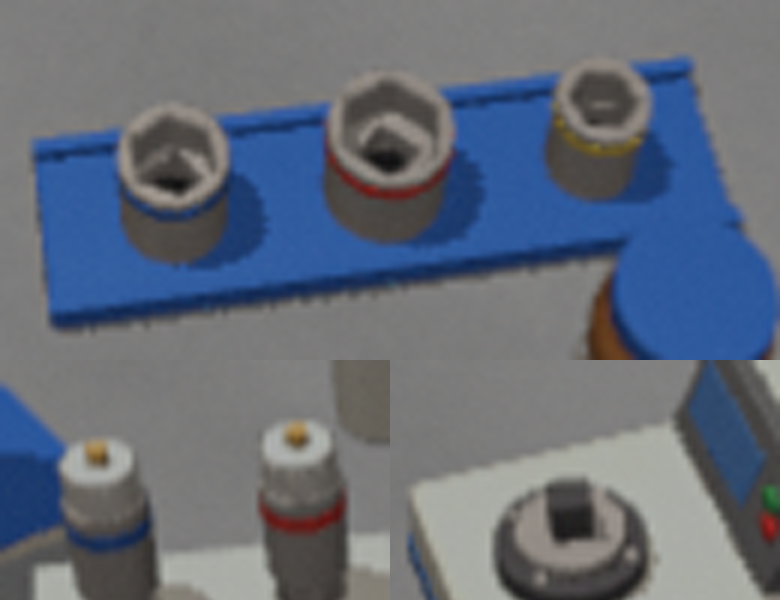

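View pics/zt.png

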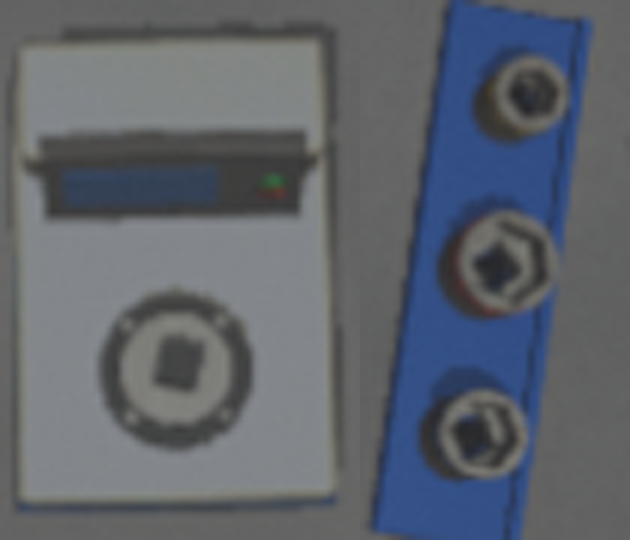

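View pics/zt2.png

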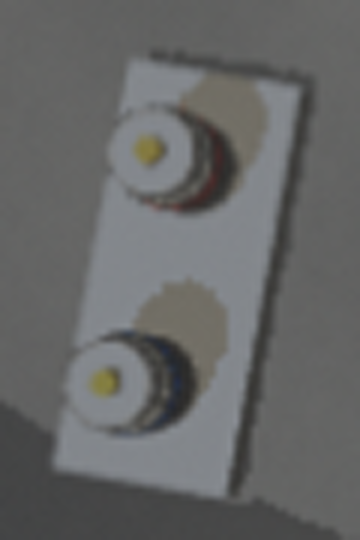

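```bash
cat > m.py <<'E'
from h import *
for cam in("top","side"):
    z=np.load(cam+'0.npz');C=cloud(cam,z['d'])
    np.save(cam+'C.npy',C)
    seeds={'sock':([395,257] if cam=='top' else [278,318],0.062,0.025),'sockL':([400,229] if cam=='top' else [315,313],.062,.028),'sockS':([403,200] if cam=='top' else [349,309],.062,.025),
     'drive':([290,231] if cam=='top' else [269,205],0.110,0.014),'flange':([290,231] if cam=='top' else [269,208],0.088,.028),
     'vb':([181,273] if cam=='top' else [207,145],0.130,0.024),'vr':([188,236] if cam=='top' else [240,140],0.130,0.024)}
    for k,(uv,h,r) in seeds.items():
        p=ray_at_z(cam,uv,h)[0]
        for it in range(3):
            m=(np.hypot(C[...,0]-p[0],C[...,1]-p[1])<r)&(abs(C[...,2]-h)<0.005)&(z['d']>0)
            q=C[m]
            if len(q)<5: break
            e=cv2.minEnclosingCircle(q[:,:2].astype(np.float32))
            p=np.array(e[0]+(h,))
        print(cam,k,len(q),'circ',np.round(e[0],4),round(e[1],4),'mean',q.mean(0).round(4),'zstd',q[:,2].std().round(4))
        if k=='drive': print(cv2.minAreaRect((q[:,:2]*1000).astype(np.float32)))
E
python3 m.py
```

```text
top sock 84 circ [ 0.4565 -0.293 ] 0.0215 mean [ 0.456  -0.2941  0.062 ] zstd 0.0025
top sockL 99 circ [ 0.5386 -0.3095] 0.0244 mean [ 0.5383 -0.3112  0.0619] zstd 0.0021
top sockS 73 circ [ 0.6184 -0.3252] 0.0198 mean [ 0.6176 -0.3257  0.0612] zstd 0.0021
top drive 49 circ [0.5363 0.0074] 0.0118 mean [0.5357 0.0067 0.1097] zstd 0.0017
((535.6403198242188, 6.596921443939209), (18.31392478942871, 18.81129264831543), 79.34004211425781)
top flange 205 circ [0.5344 0.0042] 0.0279 mean [0.5354 0.0064 0.0883] zstd 0.0021
top vb 158 circ [0.4234 0.304 ] 0.0204 mean [0.4231 0.303  0.1296] zstd 0.0021
top vr 165 circ [0.5269 0.2846] 0.021 mean [0.5261 0.2842 0.1298] zstd 0.0022
side sock 147 circ [ 0.4542 -0.293 ] 0.0223 mean [ 0.4539 -0.294   0.0609] zstd 0.0018
side sockL 161 circ [ 0.536  -0.3092] 0.0252 mean [ 0.5353 -0.3099  0.0606] zstd 0.0016
side sockS 119 circ [ 0.6172 -0.3262] 0.0188 mean [ 0.6171 -0.3269  0.0611] zstd 0.0017
side drive 44 circ [0.5321 0.0067] 0.0124 mean [0.5322 0.0057 0.1095] zstd 0.002
((532.17333984375, 6.927677154541016), (18.934080123901367, 19.088306427001953), 74.35802459716797)
side flange 164 circ [0.5311 0.0055] 0.0267 mean [0.5295 0.0007 0.088 ] zstd 0.0018
side vb 79 circ [0.4199 0.3039] 0.0203 mean [0.4199 0.3007 0.13  ] zstd 0.002
side vr 81 circ [0.5227 0.2844] 0.0209 mean [0.522  0.2814 0.1295] zstd 0.0019
```

```bash
cat > y.py <<'E'
from h import *
from scipy.optimize import minimize
# overlays: refine in-image; side & top crop with hex candidates
for cam,c in(("top",[.4565,-.2930]),("side",[.4542,-.293])):
    im=np.load(cam+'0.npz')['im'];k=10
    u0,v0=(w2pix(cam,[*c,.062])[0]-18).astype(int)
    z=cv2.resize(im[v0:v0+36,u0:u0+36],None,fx=k,fy=k,interpolation=cv2.INTER_CUBIC)
    out=[z]
    z2=z.copy()
    t=np.radians(np.arange(0,360,10))
    P=np.stack([c[0]+.021*np.cos(t),c[1]+.021*np.sin(t),0*t+.062],1)
    for p in (w2pix(cam,P)-[u0,v0]+.5)*k: cv2.circle(z2,tuple(p.astype(int)),1,(255,0,0),-1)
    for a in (0,30):   # angle marks
        p=(w2pix(cam,[c[0]+.025*np.cos(np.radians(a)),c[1]+.025*np.sin(np.radians(a)),.062])[0]-[u0,v0]+.5)*k
        cv2.circle(z2,tuple(p.astype(int)),4,(0,255,0) if a==0 else (255,255,0),-1)
    out.append(z2); save('yaw_'+cam+'.png',np.hstack(out))
# drive
    c=[.5363,.0070] if cam=='top' else [.5325,.0065]
    u0,v0=(w2pix(cam,[*c,.11])[0]-18).astype(int)
    z=cv2.resize(im[v0:v0+36,u0:u0+36],None,fx=k,fy=k,interpolation=cv2.INTER_CUBIC);out=[z]
    z2=z.copy()
    for a,col in((0,(255,0,0)),(-14,(0,255,0))):
        t=np.radians(a+45+90*np.arange(4));r=.0095*2**.5
        p=((w2pix(cam,np.stack([c[0]+r*np.cos(t),c[1]+r*np.sin(t),0*t+.11],1))-[u0,v0]+.5)*k).astype(np.int32)
        if a: cv2.polylines(z2,[p],True,col,1)
    save('drv_'+cam+'.png',np.hstack([z,z2]))
E
python3 y.py; python3 - <<'E'
import cv2,numpy as np
a=np.vstack([np.hstack([cv2.imread(f'pics/{n}_{c}.png') for n in('yaw','drv')]) for c in('top','side')])
print(a.shape);cv2.imwrite('pics/all1.png',cv2.resize(a,(1440//2+80,400*1),interpolation=cv2.INTER_AREA))
E
```

```text
(720, 1440, 3)
```

View pics/all1.png

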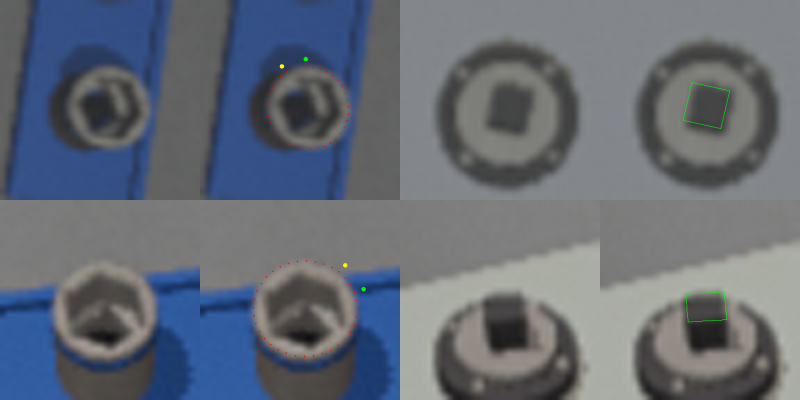

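View pics/yaw_side.png

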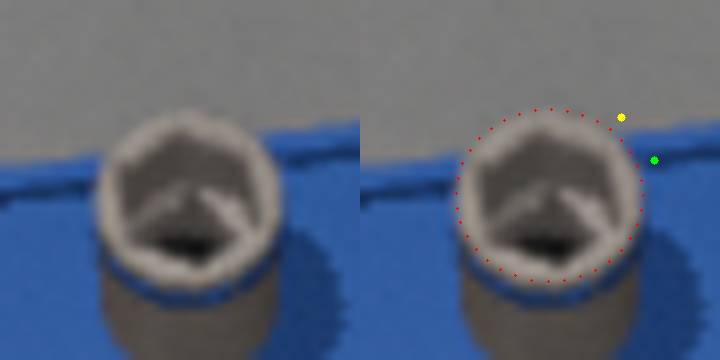

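View pics/yaw_top.png

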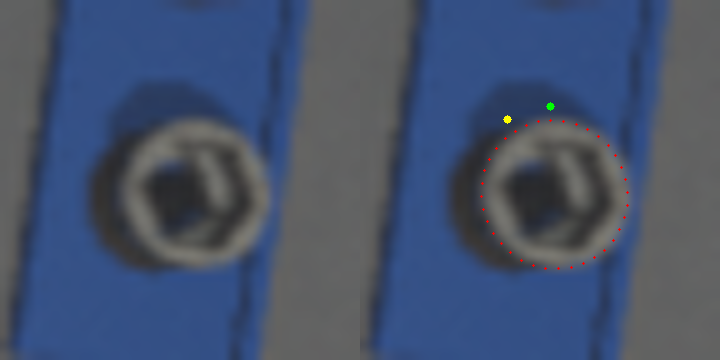

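```bash
cat > mv.py <<'E'
from h import *
from scipy.spatial.transform import Rotation as R
def Rt():
    q=env.get_state()["orientation"];return R.from_quat([q[1],q[2],q[3],q[0]])
def down(yaw): # tool x down, tool z (jaw dir) at world angle yaw
    z=np.array([np.cos(yaw),np.sin(yaw),0]);x=np.array([0,0,-1.]);return R.from_matrix(np.stack([x,np.cross(z,x),z],1))
def go(p,yaw):
    s=env.get_state();r=Rt()
    best=min((( r.inv()*down(y)).as_rotvec() for y in(yaw,yaw+np.pi)),key=np.linalg.norm)
    print('turn',best.round(4),'shift',r.inv().apply(np.array(p)-s["tcp_pos"]).round(4))
def cur():
    s=env.get_state();m=Rt().as_matrix();print('t',round(s['clock'],2),'tcp',s['tcp_pos'].round(4),'jawyaw deg',np.degrees(np.arctan2(m[1,2],m[0,2])).round(2),'xaxis',m[:,0].round(3),'F',s['wrist_force'].round(2),'T',s['ft_torque'].round(3),'gap',round(s['finger_gap'],4),'j',s['joint_pos'].round(3))
if __name__=="__main__": cur()
E
python3 mv.py
```

```text
t 0.1 tcp [0.1827 0.5447 0.2415] jawyaw deg 71.45 xaxis [-0.001 -0.001 -1.   ] F [-0.11 -0.89 -0.25] T [-0.001  0.044 -0.016] gap 0.0854 j [ 1.107  0.314  0.045  1.304 -0.     1.431]
```

```bash
cat > y2.py <<'E'
from h import *
def samp(im,uv): return cv2.remap(im,uv[:,0].astype(np.float32)[None],uv[:,1].astype(np.float32)[None],cv2.INTER_CUBIC)[0]
for cam,c in(("top",[.4565,-.2930]),("side",[.4542,-.293])):
    im=cv2.cvtColor(np.load(cam+'0.npz')['im'],cv2.COLOR_RGB2GRAY).astype(np.float32)
    ph=np.radians(np.arange(0,360,3))
    best=[]
    for a in range(0,60,2):
      for dx in np.arange(-.003,.0031,.001):
       for dy in np.arange(-.003,.0031,.001):
        # polygon apothem as function of angle
        rel=(ph-np.radians(a)+np.pi/6)%(np.pi/3)-np.pi/6
        s=0
        for ap0 in (.0150,):
          out=(ap0+.002)/np.cos(rel);inn=(ap0-.002)/np.cos(rel)
          f=lambda r:samp(im,w2pix(cam,np.stack([c[0]+dx+r*np.cos(ph),c[1]+dy+r*np.sin(ph),0*ph+.062],1)))
          o=np.minimum(out,.0205)
          s+=(f(o)-f(inn)).mean()+ (f(0*ph+.0195)-f(0*ph+.0225)).mean()*0.5
        best.append((s,a,dx,dy))
    best.sort(reverse=True);print(cam,[(round(b[0],1),b[1],round(b[2],4),round(b[3],4)) for b in best[:12]])
    d={}
    for b in best: d[b[1]]=max(d.get(b[1],-99),b[0])
    print({k:round(float(d[k]),1) for k in sorted(d)})
    a=best[0][1];cc=[c[0]+best[0][2],c[1]+best[0][3]];k=10
    rgb=np.load(cam+'0.npz')['im'];u0,v0=(w2pix(cam,[*cc,.055])[0]-18).astype(int)
    z=cv2.resize(rgb[v0:v0+36,u0:u0+36],None,fx=k,fy=k,interpolation=cv2.INTER_CUBIC);tiles=[z]
    t=np.radians(a+30+60*np.arange(6));r=.0143/np.cos(np.pi/6)
    dr=lambda z2,t,r,h,col:cv2.polylines(z2,[((w2pix(cam,np.stack([cc[0]+r*np.cos(t),cc[1]+r*np.sin(t),0*t+h],1))-[u0,v0]+.5)*k).astype(np.int32)],True,col,1)
    for q in(0,30,60):
        z2=z.copy();
        if q==0: dr(z2,t,r,.062,(255,0,0))
        dr(z2,np.radians(a+q+45+90*np.arange(4)),.0101*2**.5,.038,(0,255,0));tiles.append(z2)
    save('f_'+cam+'.png',np.vstack([np.hstack(tiles[:2]),np.hstack(tiles[2:])])[:600] if 0 else cv2.resize(np.vstack([np.hstack(tiles[:2]),np.hstack(tiles[2:])]),(600,600)))
E
python3 y2.py
```

```text
Traceback (most recent call last):
  File "y2.py", line 17, in <module>
    s+=(f(o)-f(inn)).mean()+ (f(0*ph+.0195)-f(0*ph+.0225)).mean()*0.5
             ~^^^^^
  File "y2.py", line 15, in <lambda>
    f=lambda r:samp(im,w2pix(cam,np.stack([c[0]+dx+r*np.cos(ph),c[1]+dy+r*np.sin(ph),0*ph+.062],1)))
                       ~~~~~^^^^^^^^^^^^^^^^^^^^^^^^^^^^^^^^^^^^^^^^^^^^^^^^^^^^^^^^^^^^^^^^^^^^^^^
  File "h.py", line 13, in w2pix
    c=env.get_calibration(cam);K=np.array(c["mtx"]);D=np.array(c["distortion"]);T=np.array(c["camera_from_world"])
ValueError: time passes only in moves, steps and waits
```

Too many calibration calls, so I'll cache the calibration.

```bash
sed -i 's/env.get_calibration(cam)/calib(cam)/' h.py; sed -i '2a from functools import lru_cache\n@lru_cache(None)\ndef calib(cam): return env.get_calibration(cam)' h.py; python3 y2.py
```

```text
top [(np.float32(55.5), 50, np.float64(0.0), np.float64(-0.001)), (np.float32(55.4), 52, np.float64(0.0), np.float64(-0.001)), (np.float32(55.4), 48, np.float64(0.0), np.float64(-0.001)), (np.float32(55.3), 46, np.float64(0.0), np.float64(-0.001)), (np.float32(55.1), 54, np.float64(0.0), np.float64(-0.001)), (np.float32(54.9), 44, np.float64(0.0), np.float64(-0.001)), (np.float32(54.8), 56, np.float64(0.0), np.float64(-0.001)), (np.float32(54.4), 42, np.float64(0.0), np.float64(-0.001)), (np.float32(54.4), 58, np.float64(0.0), np.float64(-0.001)), (np.float32(54.1), 40, np.float64(0.0), np.float64(-0.001)), (np.float32(53.8), 0, np.float64(0.0), np.float64(-0.001)), (np.float32(53.5), 38, np.float64(0.0), np.float64(-0.001))]
{0: 53.8, 2: 53.4, 4: 52.8, 6: 52.1, 8: 51.8, 10: 51.3, 12: 50.8, 14: 50.7, 16: 50.5, 18: 50.2, 20: 50.3, 22: 50.3, 24: 50.3, 26: 50.7, 28: 51.0, 30: 51.2, 32: 51.9, 34: 52.4, 36: 52.8, 38: 53.5, 40: 54.1, 42: 54.4, 44: 54.9, 46: 55.3, 48: 55.4, 50: 55.5, 52: 55.4, 54: 55.1, 56: 54.8, 58: 54.4}
side [(np.float32(84.9), 50, np.float64(-0.001), np.float64(-0.001))
[... 286 characters left out ...]
oat64(0.0), np.float64(-0.001)), (np.float32(83.6), 52, np.float64(0.0), np.float64(-0.001)), (np.float32(83.6), 56, np.float64(-0.001), np.float64(-0.001)), (np.float32(83.4), 48, np.float64(0.0), np.float64(-0.001)), (np.float32(83.3), 44, np.float64(-0.001), np.float64(-0.001)), (np.float32(83.1), 54, np.float64(0.0), np.float64(-0.001)), (np.float32(82.9), 46, np.float64(0.0), np.float64(-0.001))]
{0: 81.3, 2: 80.3, 4: 79.3, 6: 78.1, 8: 77.4, 10: 76.6, 12: 75.7, 14: 75.2, 16: 74.6, 18: 74.0, 20: 74.0, 22: 73.8, 24: 73.7, 26: 74.2, 28: 74.7, 30: 75.1, 32: 76.2, 34: 77.3, 36: 78.2, 38: 79.7, 40: 81.1, 42: 82.1, 44: 83.3, 46: 84.0, 48: 84.5, 50: 84.9, 52: 84.8, 54: 84.2, 56: 83.6, 58: 82.6}
```

```bash
ls pics; python3 mv.py
```

```text
all1.png
drv_side.png
drv_top.png
f_side.png
f_top.png
side0.png
top0.png
yaw_side.png
yaw_top.png
zs.png
zt.png
zt2.png
t 0.1 tcp [0.1827 0.5447 0.2415] jawyaw deg 71.45 xaxis [-0.001 -0.001 -1.   ] F [-0.11 -0.89 -0.25] T [-0.001  0.044 -0.016] gap 0.0854 j [ 1.107  0.314  0.045  1.304 -0.     1.431]
```

Both cameras put the hex at 50–51° (mod 60). Next I need to tell which square goes with it.

View pics/f_top.png

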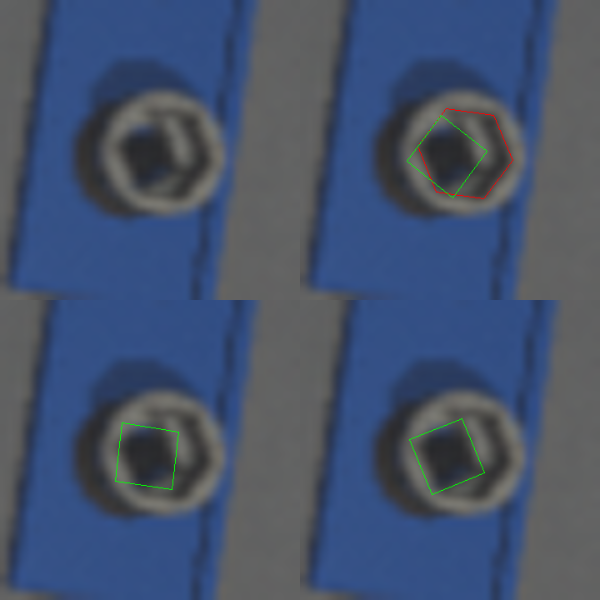

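View pics/f_side.png

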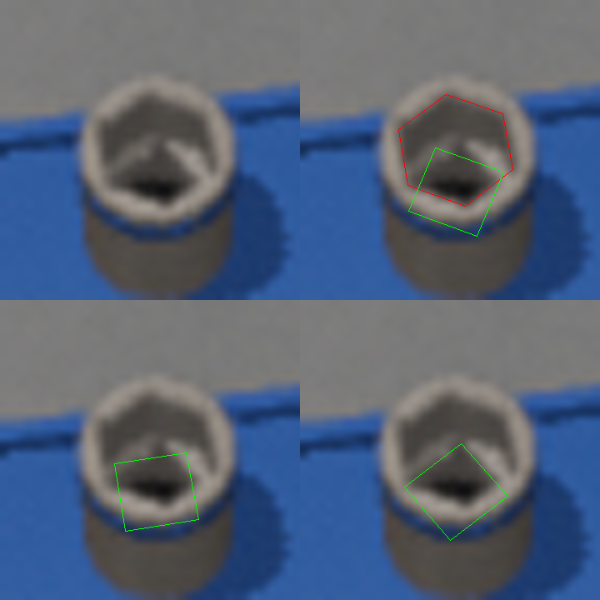

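The third candidate, a square at about 20°, fits in both views. The drive is at about −14°. Now I'll work out the approach to the socket.

```bash
python3 - <<'E'
from mv import *
cur()
go([.5,.1,.26],np.radians(60)); go([.4555,-.2932,.26],np.radians(78.6)); 
E
```

```text
t 0.1 tcp [0.1827 0.5447 0.2415] jawyaw deg 71.45 xaxis [-0.001 -0.001 -1.   ] F [-0.11 -0.89 -0.25] T [-0.001  0.044 -0.016] gap 0.0854 j [ 1.107  0.314  0.045  1.304 -0.     1.431]
turn [ 0.1998 -0.0016 -0.    ] shift [-0.0181 -0.4423 -0.3207]
turn [-0.1248 -0.0016 -0.0003] shift [-0.0175 -0.5252 -0.7076]
```

Emit:
{"api": "step_arm", "payload": {"moves": [[[0.05,0,0,-0.018,-0.15,-0.1,1],[0.1,0,0,-0.018,-0.3,-0.2,1],[0.1,0,0,-0.018,-0.4423,-0.32,1],[0.1,0,0,-0.018,-0.4423,-0.32,1],[0.1,0,0,-0.018,-0.4423,-0.32,1],[0.1,0,0,-0.018,-0.4423,-0.32,1],[0.1,0,0,-0.018,-0.4423,-0.32,1],[0.1,0,0,-0.018,-0.4423,-0.32,1],[0,0,0,-0.018,-0.4423,-0.32,1],[-0.1,0,0,-0.0175,-0.525,-0.7076,1],[-0.1248,0,0,-0.0175,-0.525,-0.7076,1],[-0.1248,0,0,-0.0175,-0.525,-0.7076,1]]]}}

```text
clock: 1.3
tcp_pos: [0.4478, 0.0279, 0.258]
orientation: [0.546, -0.448, 0.548, 0.448]
wrist_force: [1.4, 0.1, 1.0]
finger_gap: 0.0857
```

```bash
python3 - <<'E'
from mv import *
cur()
go([.4555,-.2932,.20],np.radians(78.6)); 
E
```

```text
t 1.3 tcp [0.4478 0.0279 0.258 ] jawyaw deg 78.64 xaxis [-0.001 -0.001 -1.   ] F [1.36 0.1  0.97] T [ 0.056 -0.057  0.003] gap 0.0857 j [-1.160e-01  6.500e-02 -2.230e-01  1.284e+00 -1.000e-03  8.200e-02]
turn [ 0.0008 -0.0016 -0.0011] shift [ 0.0584 -0.0709 -0.3132]
```

Emit:
{"api": "step_arm", "payload": {"moves": [[[0,0,0,0.058,-0.071,-0.313,1],[0,0,0,0.058,-0.071,-0.313,1],[0,0,0,0.058,-0.071,-0.313,1],[0,0,0,0.058,-0.071,-0.313,1],[0,0,0,0.058,-0.071,-0.313,1],[0,0,0,0.058,-0.071,-0.313,1],[0,0,0,0.058,-0.071,-0.313,1],[0,0,0,0.058,-0.071,-0.313,1],[0,0,0,0.098,-0.071,-0.313,1],[0,0,0,0.128,-0.071,-0.313,1],[0,0,0,0.138,-0.071,-0.313,1]]]}}

```text
clock: 2.4
tcp_pos: [0.4536, -0.2908, 0.1173]
orientation: [0.546, -0.446, 0.548, 0.45]
wrist_force: [-1.2, 0.5, -0.4]
finger_gap: 0.086
```

```bash
python3 - <<'E'
from mv import *
cur()
im,d=env.read_camera("side");save('s1.png',im[240:400,180:440]) if 0 else save('s1.png',cv2.resize(im[220:400,200:420],None,fx=3,fy=3,interpolation=cv2.INTER_CUBIC))
im,d=env.read_camera("top");save('t1.png',cv2.resize(im[160:300,330:480],None,fx=4,fy=4,interpolation=cv2.INTER_CUBIC))
go([.4555,-.2932,.037],np.radians(78.6)); 
E
```

```text
t 2.4 tcp [ 0.4536 -0.2908  0.1173] jawyaw deg 78.67 xaxis [-0.006  0.003 -1.   ] F [-1.18  0.49 -0.4 ] T [ 0.058  0.068 -0.015] gap 0.086 j [-0.718  0.32  -0.262  0.996 -0.002 -0.52 ]
turn [ 0.0015  0.0004 -0.0045] shift [ 0.0821 -0.0016 -0.0015]
```

View pics/s1.png

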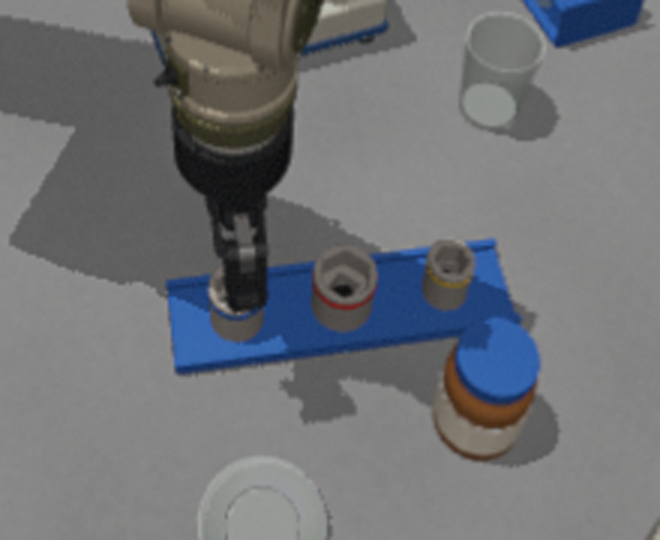

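View pics/t1.png

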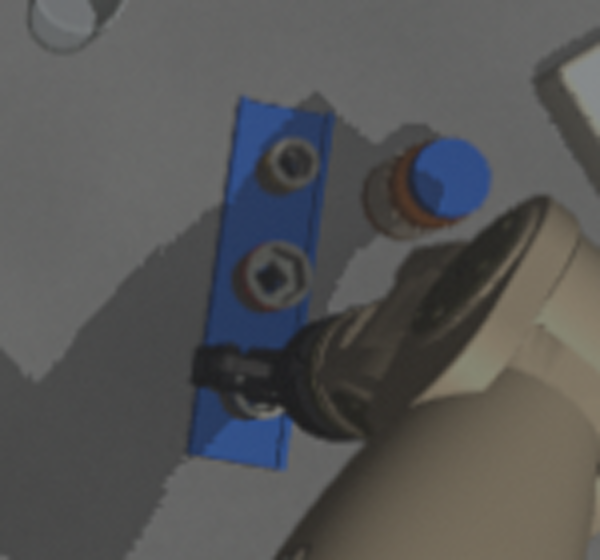

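Emit:
{"api": "step_arm", "payload": {"moves": [[[0.001,0,-0.004,0.03,-0.0016,-0.0015,1],[0.001,0,-0.004,0.06,-0.0016,-0.0015,1],[0.001,0,-0.004,0.08,-0.0016,-0.0015,1],[0.001,0,-0.004,0.08,-0.0016,-0.0015,1],[0.001,0,-0.004,0.08,-0.0016,-0.0015,1]]]}}

```text
clock: 3.0
tcp_pos: [0.4564, -0.2936, 0.0407]
orientation: [0.547, -0.449, 0.547, 0.448]
wrist_force: [0.5, -0.4, 0.5]
finger_gap: 0.0855
```

```bash
python3 - <<'E'
from mv import *
cur()
im,d=env.read_camera("side");save('s2.png',cv2.resize(im[270:370,220:320],None,fx=6,fy=6,interpolation=cv2.INTER_CUBIC))
go([.4555,-.2932,.037],np.radians(78.6)); 
E
```

```text
t 3.0 tcp [ 0.4564 -0.2936  0.0407] jawyaw deg 78.66 xaxis [ 0.001 -0.001 -1.   ] F [ 0.46 -0.43  0.45] T [0.047 0.046 0.006] gap 0.0855 j [-0.72   0.397 -0.36   0.812  0.    -0.522]
turn [ 0.0009 -0.001   0.0022] shift [0.0041 0.0014 0.0006]
```

View pics/s2.png

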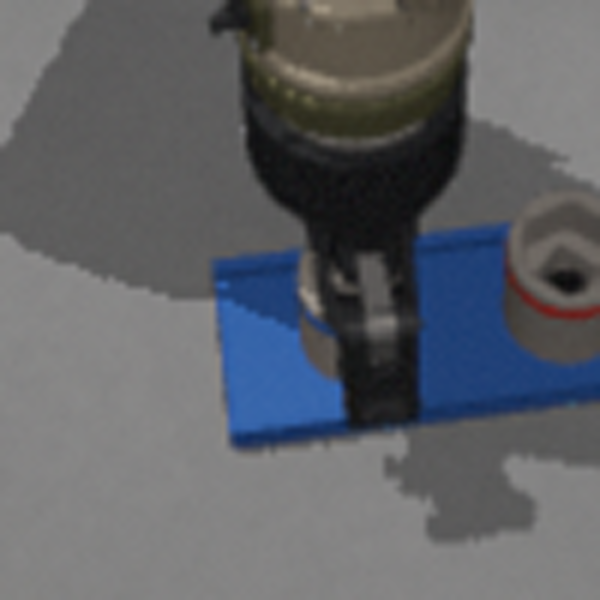

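```bash
python3 - <<'E'
from mv import *
for z in(.03,.043): print((w2pix("side",[[.4564-.0113,-.2936-.0558,z],[.4564-.0086,-.2936-.042,z]])-[220,270])*6)
print((w2pix("side",[[.4535,-.2935,.062],[.4555,-.2935,.062]])-[220,270])*6)
E
```

```text
[[377.81387409 451.92474101]
 [372.24684397 415.54502329]]
[[378.01037612 436.78000058]
 [372.37796924 400.15421327]]
[[349.47114103 271.25278899]
 [354.5236296  269.63335788]]
```

Emit:
{"api": "step_arm", "payload": {"moves": [[[0,0,0,0.003,0.002,0,1],[0,0,0,0.003,0.002,0,0],[0,0,0,0.003,0.002,0,0],[0,0,0,0.003,0.002,0,0],[0,0,0,0.003,0.002,0,0],[0,0,0,0.003,0.002,0,0],[0,0,0,0.003,0.002,0,0],[0,0,0,0.003,0.002,0,0]]], "force": 40}}

```text
clock: 3.85
tcp_pos: [0.4552, -0.2937, 0.0387]
orientation: [0.547, -0.449, 0.547, 0.447]
wrist_force: [-1.0, 1.7, 5.3]
finger_gap: 0.0412
```

```bash
python3 - <<'E'
from mv import *
cur()
im,d=env.read_camera("side");save('s3.png',cv2.resize(im[270:370,220:320],None,fx=6,fy=6,interpolation=cv2.INTER_CUBIC))
E
```

```text
t 3.85 tcp [ 0.4552 -0.2937  0.0387] jawyaw deg 78.66 xaxis [ 0.003 -0.002 -1.   ] F [-1.05  1.71  5.3 ] T [0.276 0.097 0.006] gap 0.0412 j [-0.722  0.396 -0.367  0.804  0.    -0.524]
```

View pics/s3.png

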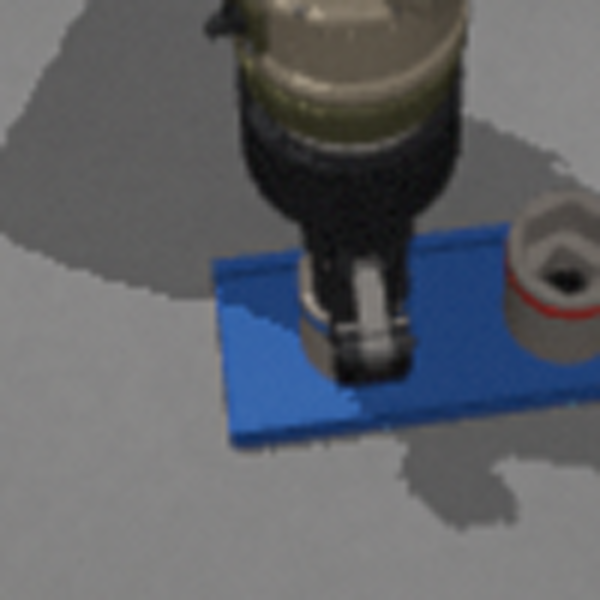

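Emit:
{"api": "step_arm", "payload": {"moves": [[[0,0,0,-0.04,0,0,0],[0,0,0,-0.08,0,0,0],[0,0,0,-0.13,0,0,0],[0,0,0,-0.135,0,0,0],[0,0,0,-0.135,0,0,0]]]}}

```text
clock: 4.4
tcp_pos: [0.4555, -0.2942, 0.175]
orientation: [0.547, -0.45, 0.546, 0.446]
wrist_force: [0.3, 1.1, -2.8]
finger_gap: 0.0412
```

```bash
python3 - <<'E'
from mv import *
cur()
go([.534,.0065,.17],np.radians(44.1))
E
```

```text
t 4.4 tcp [ 0.4555 -0.2942  0.175 ] jawyaw deg 78.66 xaxis [ 0.005 -0.004 -1.   ] F [ 0.27  1.06 -2.84] T [ 0.023  0.046 -0.047] gap 0.0412 j [-0.722  0.274 -0.174  1.116  0.    -0.524]
turn [ 0.6032 -0.0011  0.0064] shift [ 0.0042 -0.0178  0.3103]
```

Emit:
{"api": "step_arm", "payload": {"moves": [[[0.1,0,0.003,0,-0.002,0.035,0],[0.2,0,0.006,0,-0.004,0.075,0],[0.3,0,0.006,0,-0.008,0.12,0],[0.4,0,0.006,0,-0.01,0.165,0],[0.5,0,0.006,0,-0.014,0.21,0],[0.6,0,0.006,0.003,-0.017,0.25,0],[0.6032,0,0.006,0.004,-0.0178,0.285,0],[0.6032,0,0.006,0.004,-0.0178,0.305,0],[0.6032,0,0.006,0.004,-0.0178,0.3103,0],[0.6032,0,0.006,0.004,-0.0178,0.3103,0],[0.6032,0,0.006,0.004,-0.0178,0.3103,0]]]}}

```text
clock: 5.5
tcp_pos: [0.5332, 0.0058, 0.1689]
orientation: [0.654, -0.265, 0.656, 0.265]
wrist_force: [-0.1, -0.2, -2.0]
finger_gap: 0.0413
```

```bash
python3 - <<'E'
from mv import *
cur()
for c in("side","top"):
    im,d=env.read_camera(c);np.savez(c+'4.npz',im=im,d=d)
    p=w2pix(c,[.534,.0065,.14])[0].astype(int)
    save(c[0]+'4.png',cv2.resize(im[p[1]-50:p[1]+50,p[0]-50:p[0]+50],None,fx=6,fy=6,interpolation=cv2.INTER_CUBIC)); print(p)
E
```

```text
t 5.5 tcp [0.5332 0.0058 0.1689] jawyaw deg 44.06 xaxis [-0.003 -0.001 -1.   ] F [-0.08 -0.18 -1.97] T [ 0.014 -0.006 -0.022] gap 0.0413 j [-0.139  0.268 -0.198  1.107 -0.002  0.663]
[269 193]
[289 229]
```

View pics/s4.png

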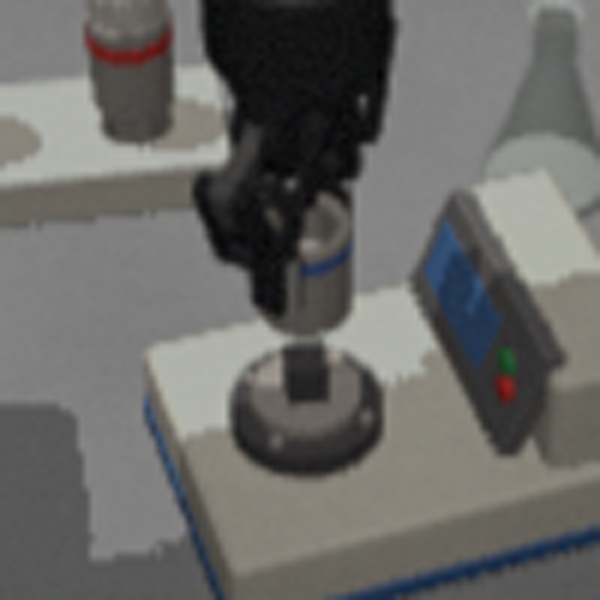

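View pics/t4.png

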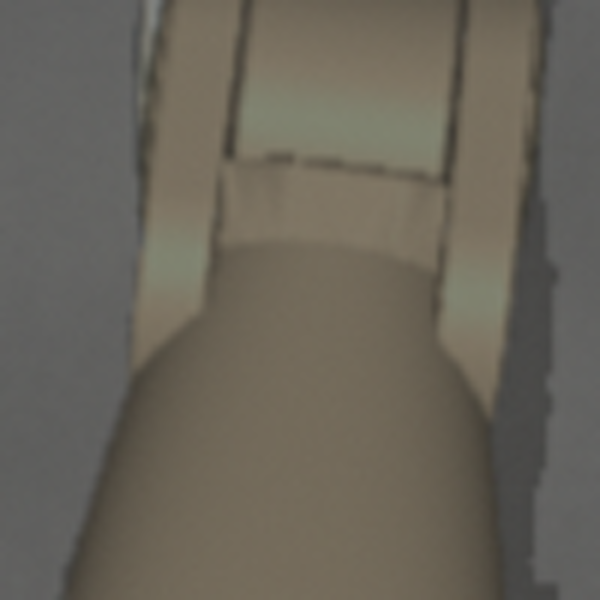

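```bash
python3 - <<'E'
from mv import *
o=np.array([269-50,193-50])
for p in([.532,.0065,.142],[.532,.0065,.192],[.532,.0065,.11],[.532,.0065,.088],[.534,.0065,.11],[.532,.0085,.11],[.5332,.0058,.142]):
    print(p,((w2pix("side",p)[0]-o+.5)*6).round(1))
z=np.load('side4.npz');im=z['im'].astype(int)
for r in (292,288,196,200,203,207): pass
C=cloud('side',z['d'])
# rows profile
for v in (188,190,192,195,203,205,207):
    print(v,[int(x) for x in im[v,255:285].sum(1)//3])
    print('   z',(C[v,255:285,2]*1000).astype(int).tolist())
E
```

```text
[0.532, 0.0065, 0.142] [304.3 305.1]
[0.532, 0.0065, 0.192] [301.8 221.2]
[0.532, 0.0065, 0.11] [305.7 355.7]
[0.532, 0.0065, 0.088] [306.7 389.2]
[0.534, 0.0065, 0.11] [309.9 354.6]
[0.532, 0.0085, 0.11] [304.3 352.7]
[0.5332, 0.0058, 0.142] [307.3 305.5]
188 [130, 130, 130, 124, 113, 68, 27, 18, 19, 19, 16, 44, 78, 68, 49, 58, 60, 62, 64, 68, 64, 61, 86, 132, 134, 133, 132, 133, 131, 130]
   z [0, 1, 0, 2, 0, 1, 186, 210, 212, 207, 192, 187, 186, 186, 183, 181, 181, 181, 177, 176, 175, 173, 164, -1, 1, 0, 0, 0, 0, -1]
190 [129, 129, 129, 132, 129, 97, 33, 14, 19, 14, 20, 44, 78, 70, 61, 74, 76, 75, 69, 68, 64, 63, 86, 132, 132, 131, 131, 135, 135, 133]
   z [0, 1, 0, 1, -1, 0, 183, 181, 183, 185, 186, 181, 180, 180, 174, 174, 176, 175, 173, 170, 165, 163, 161, 0, 0, 0, 0, 0, 1, 0]
192 [129, 129, 130, 128, 129, 105, 34, 12, 20, 18, 21, 34, 78, 69, 61, 76, 76, 74, 69, 69, 63, 61, 97, 159, 164, 164, 166, 172, 175, 175]
   z [1, 0, 1, 5, 0, 0, 173, 173, 172, 178, 179, 176, 172, 174, 170, 164, 164, 165, 166, 165, 160, 156, 150, 65, 65, 67, 66, 64, 65, 64]
195 [127, 128, 128, 128, 127, 1
[... 368 characters left out ...]
 175, 175, 174, 176]
   z [67, 65, 65, 65, 68, 68, 79, 78, 86, 88, 85, 103, 110, 111, 107, 111, 107, 109, 110, 89, 88, 89, 81, 78, 80, 63, 63, 63, 64, 65]
205 [174, 176, 174, 159, 123, 124, 118, 143, 146, 146, 142, 70, 38, 38, 39, 38, 39, 36, 51, 100, 103, 104, 103, 96, 60, 66, 127, 175, 175, 174]
   z [65, 65, 65, 63, 81, 83, 89, 88, 89, 87, 87, 95, 108, 107, 106, 104, 106, 105, 102, 89, 87, 87, 89, 88, 78, 81, 81, 66, 66, 66]
207 [175, 175, 157, 94, 73, 79, 108, 119, 120, 121, 118, 67, 38, 35, 36, 34, 36, 36, 53, 100, 103, 102, 102, 100, 59, 44, 57, 100, 136, 148]
   z [846, 64, 67, 75, 81, 80, 86, 85, 89, 89, 88, 89, 98, 99, 101, 96, 95, 95, 97, 88, 87, 89, 88, 88, 80, 81, 82, 81, 66, 64]
```

```bash
python3 - <<'E'
from mv import *
t=np.radians(np.arange(0,360,1))
for x in(.529,.531,.533,.535):
    L=[]
    for z in np.arange(.143,.19,.003):
        P=w2pix("side",np.stack([x+.021*np.cos(t),.0062+.021*np.sin(t),0*t+z],1));i=P[:,0].argmax();L.append(P[i])
    L=np.array(L);print(x,np.interp([188,190,192],L[::-1,1],L[::-1,0]).round(2), 'need 277.15')
# bottom arc: find lowest row per column
for x,y in((.5332,.0062),(.5312,.0062)):
  for z in(.142,):
    P=w2pix("side",np.stack([x+.021*np.cos(t),y+.021*np.sin(t),0*t+z],1));i=P[:,1].argmax();print(P[i])
im=np.load('side4.npz')['im'].astype(int).sum(2)//3
print(im[193:203,262:280])
E
```

```text
0.529 [276.03 276.05 276.07] need 277.15
0.531 [276.76 276.77 276.79] need 277.15
0.533 [277.48 277.49 277.51] need 277.15
0.535 [278.2  278.21 278.22] need 277.15
[269.55511108 198.92906521]
[268.82797812 199.10793114]
[[ 20  21  16  16  37  76  70  61  75  74  74  71  68  62  64 106 172 175]
 [ 58  32  18  16  38  78  70  69  76  76  72  69  68  63  64 112 173 176]
 [ 97  60  45  32  57  77  74  75  77  76  73  68  68  63  81 143 174 175]
 [153 104  67  62  71  76  74  76  75  75  72  69  66  77 124 168 176 174]
 [173 157 105  80  73  78  74  75  76  74  78  76  87 124 162 175 175 173]
 [176 174 160 137 106  99  81  77  78  85 113 127 157 166 174 175 174 173]
 [174 176 176 171 157 139 111 108 108 107 117 164 175 175 175 174 174 174]
 [176 174 176 170 124 103  83  81  81  79  85 144 165 176 174 175 175 175]
 [173 151 146 126  62  52  48  50  52  49  57 107 149 153 143 162 174 176]
 [142 109 120 125  67  46  46  48  48  45  55 101 143 140 104 116 151 173]]
```

Emit:
{"api": "step_arm", "payload": {"moves": [[[0,0,0,0.012,0,0,0],[0,0,0,0.022,0,0,0],[0,0,0,0.028,0,0,0],[0,0,0,0.028,0,0,0],[0,0,0,0.028,0,0,0]]]}}

```text
clock: 6.1
tcp_pos: [0.5334, 0.0053, 0.1413]
orientation: [0.655, -0.265, 0.656, 0.265]
wrist_force: [0.4, 0.3, -1.5]
finger_gap: 0.0411
```

```bash
python3 - <<'E'
from mv import *
cur()
im,d=env.read_camera("side");cur();np.savez('side5.npz',im=im,d=d)
save('s5.png',cv2.resize(im[160:230,230:310],None,fx=8,fy=8,interpolation=cv2.INTER_CUBIC))
go([.5335,.0065,.1375],np.radians(44.1))
E
```

```text
t 6.1 tcp [0.5334 0.0053 0.1413] jawyaw deg 43.99 xaxis [-0.002 -0.001 -1.   ] F [ 0.38  0.35 -1.47] T [0.003 0.024 0.014] gap 0.0411 j [-1.400e-01  2.870e-01 -2.440e-01  1.041e+00 -1.000e-03  6.630e-01]
t 6.15 tcp [0.5337 0.0054 0.1417] jawyaw deg 44.0 xaxis [-0.001 -0.001 -1.   ] F [ 0.03  0.04 -2.45] T [-0.018  0.004 -0.04 ] gap 0.0415 j [-1.400e-01  2.870e-01 -2.430e-01  1.042e+00 -1.000e-03  6.630e-01]
turn [-0.0017 -0.0017  0.0002] shift [0.0042 0.001  0.0007]
```

View pics/s5.png

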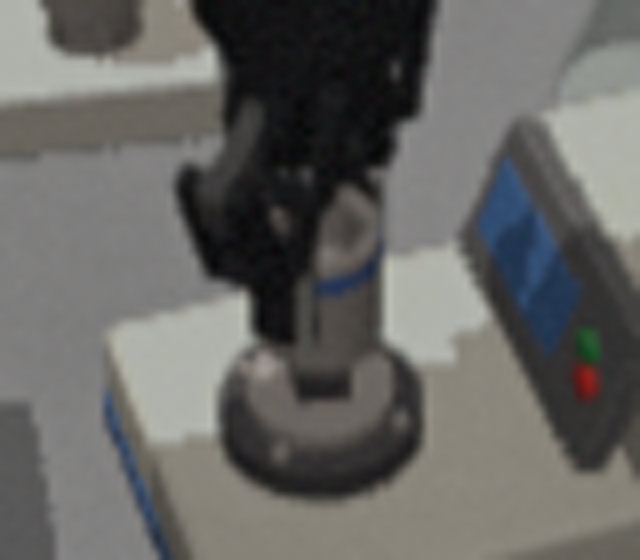

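```bash
python3 - <<'E'
from mv import *
t=np.radians(np.arange(0,360,1))
im=np.load('side5.npz')['im'].astype(int).sum(2)//3
print(im[192:212,262:282])
def edge(x,y,zs,R,rows):
    L=[]
    for z in zs:
        P=w2pix("side",np.stack([x+R*np.cos(t),y+R*np.sin(t),0*t+z],1));L.append(P[P[:,0].argmax()])
    L=np.array(L);return np.interp(rows,L[::-1,1],L[::-1,0]).round(2)
for x in(.531,.533): print(x,edge(x,.0062,np.arange(.115,.17,.003),.021,[198,200,202]))
for x in(.531,.533,.535):
    a=np.radians(-14+45+90*np.arange(4));r=.0095*2**.5
    for z in(.095,.1):
        P=w2pix("side",np.stack([x+r*np.cos(a),.0065+r*np.sin(a),0*a+z],1));print(x,z,P[:,0].min(),P[:,0].max(),P[:,1].max())
    P=w2pix("side",np.stack([x+.021*np.cos(t),.0062+.021*np.sin(t),0*t+.1148],1));print(P[P[:,1].argmax()])
E
```

```text
[[ 16  20  19  18  21  18  30  69 106 107 101  97  88  79  58  81 158 165
  163 167]
 [ 20  19  14  12  23  21  32  66  96  95  90  83  74  57  46  89 173 175
  174 174]
 [ 17  15  19  17  19  34  51  58  82  82  73  65  57  53  52  92 175 176
  174 174]
 [ 16  13  19  17  22  56  64  55  62  61  58  56  57  60  59  93 174 176
  174 175]
 [ 11  18  13  15  30  65  71  52  60  60  60  67  64  66  62  94 175 176
  174 174]
 [ 22  16  16  17  27  64  70  58  70  72  71  72  70  65  59  92 175 176
  175 173]
 [ 22  18  22  19  29  66  72  59  74  76  74  71  67  65  61  94 176 176
  174 173]
 [ 19  17  21  19  29  66  71  53  73  78  76  72  69  65  63  94 176 176
  173 175]
 [ 19  19  21  18  28  66  72  48  75  76  73  72  71  63  61  95 175 176
  175 174]
 [ 38  19  21  15  27  66  71  50  74  76  73  71  68  66  65 104 175 178
  176 174]
 [ 85  48  31  21  28  66  74  60  75  77  73  73  66  64  63  91 151 175
  176 175]
 [ 94  81  63  60  58  76  76  70  75  75  75  72  66  63  65  73 100 134
  160 175]
 [128 127  90  73  69  78  76  78  78  78  75  72  69  77  86  91  70  74
  114 
[... 442 characters left out ...]
1  99  99  78  77  88  89  89  91  92 100 101 102 100  83  52
   51  47]
 [ 90 102 102 101 100  97  97 101 101 101 101 101 102 101 100  90  66  70
   75  47]]
0.531 [276.84 276.86 276.87]
0.533 [277.55 277.56 277.57]
0.531 0.095 265.53476536468884 272.94203338724833 208.42685204290743
0.531 0.1 265.4845748187336 272.91705186275755 207.16153323812452
[268.97453387 206.31319156]
0.533 0.095 266.22546183446326 273.63746089406004 208.25102391776178
0.533 0.1 266.1776720639782 273.614914457439 206.98565148730722
[269.68758784 206.13451583]
0.535 0.095 266.9155591473998 274.3322745165595 208.07535001884324
0.535 0.1 266.87016591478493 274.3121587700582 206.8099248137939
[270.40000015 205.95600097]
```

Emit:
{"api": "step_arm", "payload": {"moves": [[[0,0,0,0.003,0,0,0],[0,0,0,0.005,0,0,0],[0,0,0,0.007,0,0,0]]]}}

```text
clock: 6.45
tcp_pos: [0.5339, 0.0058, 0.135]
orientation: [0.655, -0.265, 0.656, 0.265]
wrist_force: [-2.1, 2.1, 2.1]
finger_gap: 0.0413
```

```bash
python3 mv.py
```

```text
t 6.45 tcp [0.5339 0.0058 0.135 ] jawyaw deg 44.02 xaxis [-0. -0. -1.] F [-2.12  2.1   2.07] T [0.762 0.341 0.056] gap 0.0413 j [-0.139  0.292 -0.254  1.025 -0.     0.663]
```

Emit:
{"api": "step_arm", "payload": {"moves": [[[0,0,0,0.001,0,0,0],[0,0,0,0.002,0,0,0],[0,0,0,0.003,0,0,0]]]}}

```text
clock: 6.75
tcp_pos: [0.5335, 0.0064, 0.1318]
orientation: [0.655, -0.265, 0.656, 0.266]
wrist_force: [-1.0, 3.4, -0.3]
finger_gap: 0.0413
```

```bash
python3 mv.py
```

```text
t 6.75 tcp [0.5335 0.0064 0.1318] jawyaw deg 44.05 xaxis [-0.001  0.001 -1.   ] F [-0.99  3.45 -0.3 ] T [0.828 0.314 0.063] gap 0.0413 j [-1.390e-01  2.940e-01 -2.590e-01  1.019e+00  1.000e-03  6.630e-01]
```

Emit:
{"api": "step_arm", "payload": {"moves": [[[0,0,0,0.001,0.0004,0.0003,0],[0,0,0,0.003,0.0004,0.0003,0],[0,0,0,0.004,0.0004,0.0003,0]]]}}

```text
clock: 7.05
tcp_pos: [0.5334, 0.0067, 0.1276]
orientation: [0.655, -0.265, 0.656, 0.265]
wrist_force: [-0.9, 1.1, 0.3]
finger_gap: 0.0413
```

```bash
python3 mv.py
```

```text
t 7.05 tcp [0.5334 0.0067 0.1276] jawyaw deg 44.04 xaxis [-0.001  0.    -1.   ] F [-0.87  1.14  0.31] T [0.244 0.313 0.055] gap 0.0413 j [-0.138  0.298 -0.266  1.009  0.     0.664]
```

Emit:
{"api": "step_arm", "payload": {"moves": [[[0,0,0,0.0015,0,0,0],[0,0,0,0.003,0,0,0],[0,0,0,0.0045,0,0,0]]]}}

```text
clock: 7.35
tcp_pos: [0.5337, 0.0066, 0.1235]
orientation: [0.655, -0.265, 0.656, 0.265]
wrist_force: [-2.8, 1.5, 4.9]
finger_gap: 0.0416
```

```bash
python3 mv.py
```

```text
t 7.35 tcp [0.5337 0.0066 0.1235] jawyaw deg 44.04 xaxis [-0.  0. -1.] F [-2.84  1.54  4.92] T [0.305 0.56  0.06 ] gap 0.0416 j [-0.138  0.301 -0.272  0.998  0.     0.664]
```

Emit:
{"api": "step_arm", "payload": {"moves": [[[0,0,0,0.002,0,0,0],[0,0,0,0.004,0,0,0],[0,0,0,0.006,0,0,0],[0,0,0,0.007,0,0,0]]]}}

```text
clock: 7.75
tcp_pos: [0.5334, 0.0067, 0.1158]
orientation: [0.655, -0.265, 0.656, 0.265]
wrist_force: [-1.3, 2.5, -1.5]
finger_gap: 0.0411
```

```bash
python3 mv.py
```

```text
t 7.75 tcp [0.5334 0.0067 0.1158] jawyaw deg 44.03 xaxis [-0.001  0.    -1.   ] F [-1.33  2.51 -1.53] T [0.385 0.272 0.054] gap 0.0411 j [-0.138  0.307 -0.283  0.981  0.     0.664]
```

The axial force has gone from about +5 to −1.5 N, so the ball has clicked. I'll press gently to the flange.

Emit:
{"api": "step_arm", "payload": {"moves": [[[0,0,0,0.001,0,0,0],[0,0,0,0.0022,0,0,0],[0,0,0,0.0022,0,0,0]]]}}

```text
clock: 8.05
tcp_pos: [0.5333, 0.0068, 0.1147]
orientation: [0.655, -0.265, 0.656, 0.265]
wrist_force: [-6.0, 2.9, 9.5]
finger_gap: 0.0409
```

```bash
python3 mv.py
```

```text
t 8.05 tcp [0.5333 0.0068 0.1147] jawyaw deg 44.04 xaxis [-0.001  0.    -1.   ] F [-5.98  2.89  9.46] T [ 0.407  1.017 -0.029] gap 0.0409 j [-0.138  0.308 -0.286  0.978  0.     0.664]
```

Emit:
{"api": "step_arm", "payload": {"moves": [[[0,0,0,-0.001,0,0,0.6],[0,0,0,-0.001,0,0,0.65],[0,0,0,-0.001,0,0,0.65],[0,0,0,-0.001,0,0,0.65],[0,0,0,-0.001,0,0,0.65]]]}}

```text
clock: 8.55
tcp_pos: [0.5334, 0.0066, 0.1156]
orientation: [0.655, -0.265, 0.656, 0.265]
wrist_force: [0.5, -0.3, -0.2]
finger_gap: 0.0556
```

```bash
python3 mv.py;python3 - <<'E'
from mv import *
C=np.load('topC.npy');m=(abs(C[...,1]-.0067)<.07)&(C[...,2]>.09)&(C[...,0]>.56)&(C[...,0]<.7)
print(np.sort(C[m][:,0])[:20].round(3))
E
```

```text
t 8.55 tcp [0.5334 0.0066 0.1156] jawyaw deg 44.03 xaxis [-0.001  0.    -1.   ] F [ 0.46 -0.28 -0.18] T [-0.015 -0.024  0.02 ] gap 0.0556 j [-0.138  0.307 -0.284  0.98   0.     0.664]
[0.61  0.61  0.61  0.61  0.611 0.611 0.611 0.611 0.611 0.611 0.611 0.611
 0.611 0.611 0.612 0.612 0.612 0.612 0.612 0.612]
```

Emit:
{"api": "step_arm", "payload": {"moves": [[[0,0,0,-0.03,0,0,0.65],[0,0,0,-0.07,0,0,0.65],[0,0,0,-0.11,0,0,0.8],[0,0,0,-0.14,0,0,1],[0,0,0,-0.14,0,0,1]]]}}

```text
clock: 9.05
tcp_pos: [0.5359, 0.0063, 0.2604]
orientation: [0.658, -0.266, 0.653, 0.264]
wrist_force: [0.5, -0.8, -0.1]
finger_gap: 0.0852
```

```bash
python3 - <<'E'
from mv import *
cur()
go([.4205,.3042,.25],np.radians(79.3))
E
```

```text
t 9.05 tcp [0.5359 0.0063 0.2604] jawyaw deg 44.03 xaxis [ 0.008 -0.001 -1.   ] F [ 0.47 -0.84 -0.07] T [-0.014 -0.062 -0.019] gap 0.0852 j [-0.138  0.226 -0.026  1.311  0.     0.664]
turn [-0.6155  0.0028  0.0074] shift [0.0092 0.2945 0.124 ]
```

Emit:
{"api": "step_arm", "payload": {"moves": [[[-0.1,0,0,0.001,0.047,0.02,1],[-0.2,0,0,0.002,0.09,0.04,1],[-0.3,0,0,0.003,0.135,0.06,1],[-0.4,0,0,0.004,0.18,0.08,1],[-0.5,0,0,0.006,0.225,0.1,1],[-0.6,0.003,0.007,0.009,0.27,0.115,1],[-0.6155,0.003,0.007,0.009,0.2945,0.124,1],[-0.6155,0.003,0.007,0.009,0.2945,0.124,1],[-0.6155,0.003,0.007,0.009,0.2945,0.124,1]]]}}

```text
clock: 9.95
tcp_pos: [0.4199, 0.3043, 0.2493]
orientation: [0.544, -0.452, 0.545, 0.451]
wrist_force: [0.3, 0.1, -0.9]
finger_gap: 0.0855
```

```bash
python3 - <<'E'
from mv import *
cur()
for c in("side","top"):
    im,d=env.read_camera(c);np.savez(c+'6.npz',im=im,d=d)
    p=w2pix(c,[.46,.17,.14])[0].astype(int)
    save(c[0]+'6.png',cv2.resize(im[p[1]-75:p[1]+75,p[0]-90:p[0]+90],None,fx=4,fy=4,interpolation=cv2.INTER_CUBIC)); print(p)
go([.4205,.3042,.086],np.radians(79.3))
E
```

```text
t 9.95 tcp [0.4199 0.3043 0.2493] jawyaw deg 79.38 xaxis [-0.001 -0.001 -1.   ] F [ 0.3   0.08 -0.9 ] T [-0.047 -0.038 -0.016] gap 0.0855 j [ 4.730e-01  2.030e-01 -8.300e-02  1.286e+00 -1.000e-03  6.580e-01]
[228 162]
[227 258]
turn [-0.0012 -0.0011  0.    ] shift [0.1637 0.0004 0.001 ]
```

View pics/s6.png

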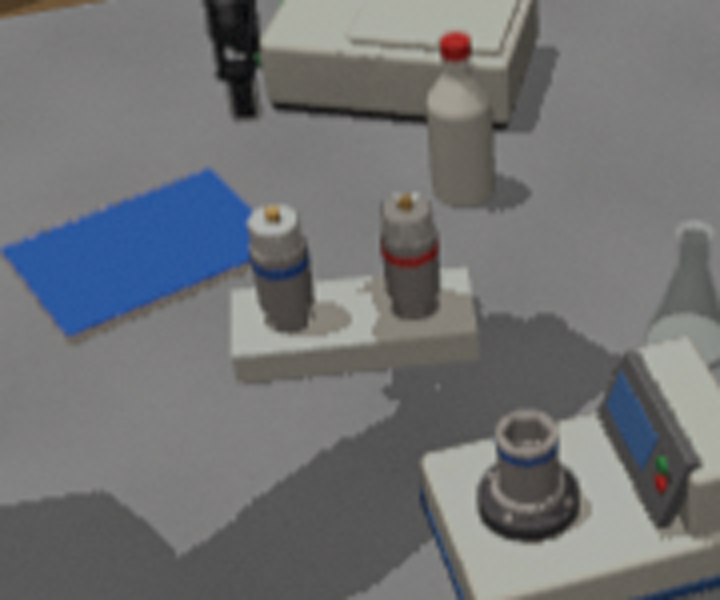

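View pics/t6.png

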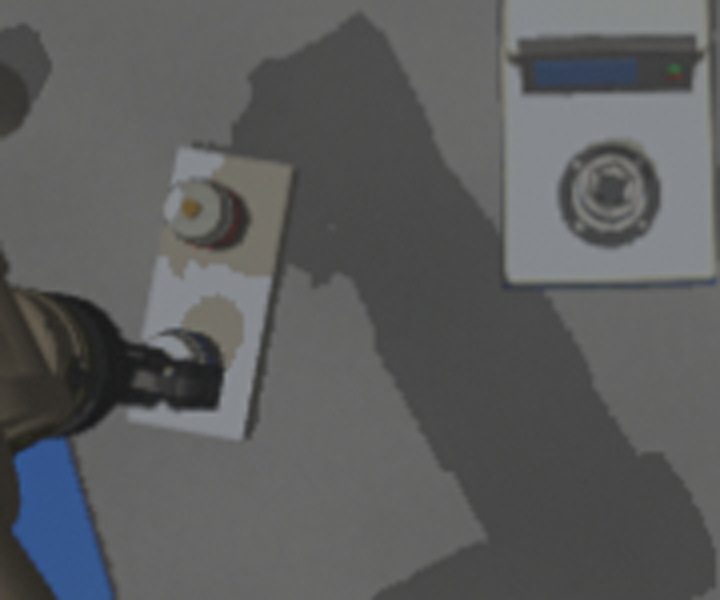

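Emit:
{"api": "step_arm", "payload": {"moves": [[[0,0,0,0.05,0,0.001,1],[0,0,0,0.09,0,0.001,1],[0,0,0,0.12,0,0.001,1],[0,0,0,0.145,0,0.001,1],[0,0,0,0.16,0,0.001,1],[0,0,0,0.162,0,0.001,1],[0,0,0,0.162,0,0.001,1]]]}}

```text
clock: 10.75
tcp_pos: [0.4214, 0.3031, 0.0876]
orientation: [0.545, -0.451, 0.546, 0.45]
wrist_force: [-0.1, -0.4, 0.3]
finger_gap: 0.0856
```

```bash
cat > m2.py <<'E'
from mv import *
cur()
for c in("side","top"):
    z=np.load(c+'6.npz');C=cloud(c,z['d'])
    for n,p,h,r,hw in(('sock',[.533,.0067],.138,.026,.004),('vb',[.4215,.304],.130,.024,.005)):
        for it in range(3):
            m=(np.hypot(C[...,0]-p[0],C[...,1]-p[1])<r)&(abs(C[...,2]-h)<hw)&(z['d']>0);q=C[m]
            if len(q)<5: break
            e=cv2.minEnclosingCircle(q[:,:2].astype(np.float32));p=e[0]
        print(c,n,len(q),np.round(e,4) if 0 else (np.round(e[0],4),round(e[1],4)),q.mean(0).round(4))
im,d=env.read_camera("side");save('s7.png',cv2.resize(im[100:200,160:270],None,fx=6,fy=6,interpolation=cv2.INTER_CUBIC))
E
python3 m2.py
```

```text
t 10.75 tcp [0.4214 0.3031 0.0876] jawyaw deg 79.11 xaxis [-0.001 -0.001 -1.   ] F [-0.11 -0.37  0.29] T [-0.033  0.014  0.046] gap 0.0856 j [ 0.469  0.309 -0.359  0.904 -0.001  0.659]
side sock 88 (array([0.5317, 0.0069]), 0.0228) [0.532  0.0053 0.1374]
side vb 81 (array([0.421 , 0.3042]), 0.0209) [0.4201 0.3001 0.13  ]
top sock 96 (array([0.5357, 0.0069]), 0.0211) [0.5365 0.0071 0.1379]
top vb 52 (array([0.4323, 0.3004]), 0.0164) [0.4346 0.3    0.1296]
```

View pics/s7.png

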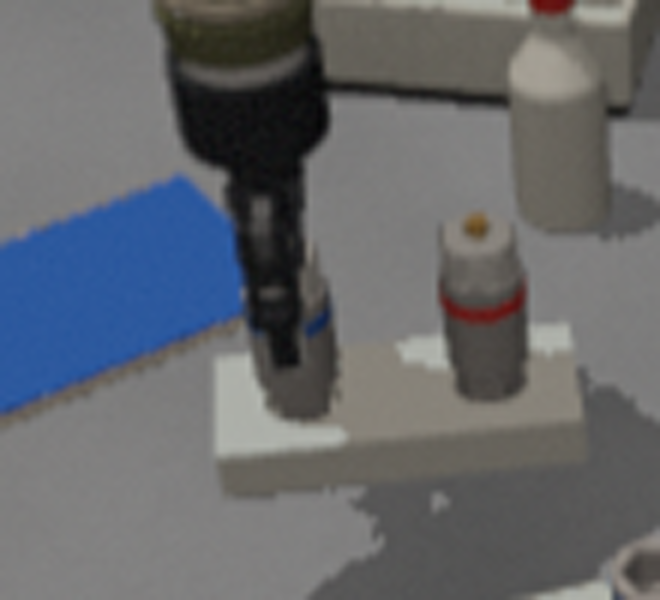

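```bash
python3 - <<'E'
from mv import *
f=lambda p:((w2pix("side",p)[0]-[160,100]+.5)*6).round(0)
d=np.array([np.cos(np.radians(79.1)),np.sin(np.radians(79.1)),0]);t=np.array([.4214,.3031,.0876])
for z in(.0,.02): print('finger', f(t-d*.057+[0,0,z]),f(t-d*.043+[0,0,z]))
for z in(.046,.1,.106): print('axis',z,f([.4214,.3031,z]),f([.4245,.304,z]),f([.4195,.304,z]))
E
```

```text
finger [293. 385.] [293. 368.]
finger [288. 355.] [287. 338.]
axis 0.046 [302. 377.] [307. 375.] [298. 377.]
axis 0.1 [288. 299.] [294. 297.] [284. 299.]
axis 0.106 [287. 290.] [292. 288.] [283. 289.]
```

Emit:
{"api": "step_arm", "payload": {"moves": [[[0,0,0,0.001,-0.002,0.0007,1],[0,0,0,0.001,-0.002,0.0007,0],[0,0,0,0.001,-0.002,0.0007,0],[0,0,0,0.001,-0.002,0.0007,0],[0,0,0,0.001,-0.002,0.0007,0],[0,0,0,0.001,-0.002,0.0007,0],[0,0,0,0.001,-0.002,0.0007,0]]], "force": 40}}

```text
clock: 11.5
tcp_pos: [0.4243, 0.3042, 0.088]
orientation: [0.545, -0.451, 0.545, 0.45]
wrist_force: [-0.5, -0.4, 6.7]
finger_gap: 0.0443
```

```bash
python3 mv.py
```

```text
t 11.5 tcp [0.4243 0.3042 0.088 ] jawyaw deg 79.15 xaxis [ 0.002 -0.    -1.   ] F [-0.47 -0.4   6.7 ] T [-0.02   0.179  0.002] gap 0.0443 j [ 0.469  0.311 -0.354  0.904 -0.001  0.658]
```

Emit:
{"api": "step_arm", "payload": {"moves": [[[0,0,0,-0.02,0,0,0],[0,0,0,-0.045,0,0,0],[0,0,0,-0.075,0,0,0],[0,0,0,-0.105,0,0,0],[0,0,0,-0.13,0,0,0],[0,0,0,-0.142,0,0,0],[0,0,0,-0.142,0,0,0]]]}}

```text
clock: 12.2
tcp_pos: [0.4246, 0.3046, 0.2309]
orientation: [0.546, -0.451, 0.544, 0.45]
wrist_force: [0.3, 0.0, -2.8]
finger_gap: 0.0446
```

```bash
python3 - <<'E'
from mv import *
cur()
im,d=env.read_camera("side");np.savez('side8.npz',im=im,d=d);save('s8.png',cv2.resize(im[80:180,160:270],None,fx=6,fy=6,interpolation=cv2.INTER_CUBIC))
im,d=env.read_camera("top");np.savez('top8.npz',im=im,d=d);save('t8.png',cv2.resize(im[220:300,140:240],None,fx=6,fy=6,interpolation=cv2.INTER_CUBIC))
E
```

```text
t 12.2 tcp [0.4246 0.3046 0.2309] jawyaw deg 79.16 xaxis [ 0.003  0.001 -1.   ] F [ 0.33  0.02 -2.77] T [-0.016  0.032 -0.032] gap 0.0446 j [ 4.690e-01  2.130e-01 -1.160e-01  1.239e+00 -1.000e-03  6.580e-01]
```

View pics/s8.png

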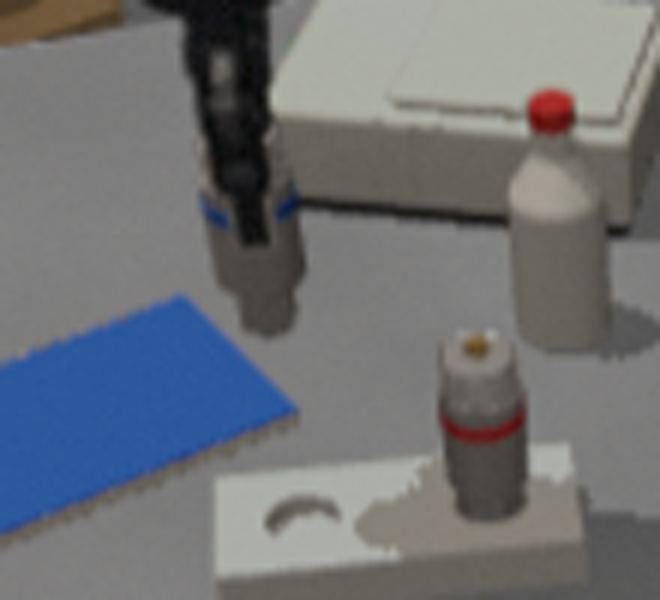

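View pics/t8.png

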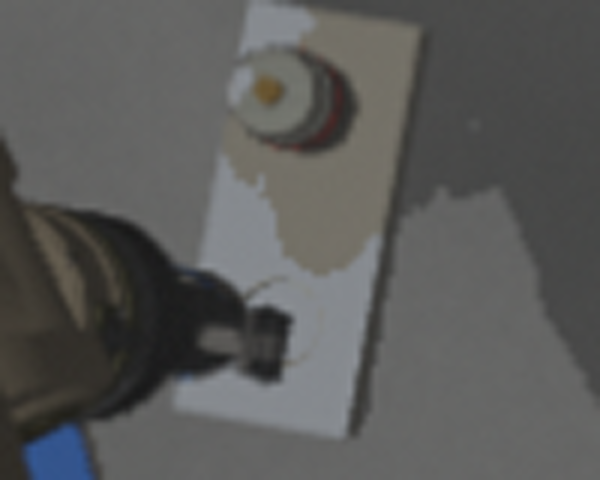

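```bash
python3 - <<'E'
from mv import *
go([.5335,.0065,.232],np.radians(60))
E
```

```text
turn [ 3.343e-01 -1.100e-03  2.000e-04] shift [-0.0031 -0.1641 -0.2714]
```

Emit:
{"api": "step_arm", "payload": {"moves": [[[0.03,0,0,-0.003,-0.01,-0.02,0],[0.06,0,0,-0.003,-0.03,-0.052,0],[0.1,0,0,-0.003,-0.05,-0.085,0],[0.14,0,0,-0.003,-0.07,-0.12,0],[0.18,0,0,-0.003,-0.093,-0.155,0],[0.22,0,0,-0.003,-0.115,-0.19,0],[0.26,0,0,-0.003,-0.137,-0.225,0],[0.3,0,0,-0.003,-0.153,-0.253,0],[0.33,0,0,-0.003,-0.162,-0.268,0],[0.334,0,0,-0.003,-0.1641,-0.2714,0],[0.334,0,0,-0.003,-0.1641,-0.2714,0],[0.334,0,0,-0.003,-0.1641,-0.2714,0]]]}}

```text
clock: 13.5
tcp_pos: [0.5328, 0.0077, 0.2312]
orientation: [0.611, -0.354, 0.613, 0.354]
wrist_force: [-0.3, -0.5, -3.0]
finger_gap: 0.0447
```

```bash
python3 - <<'E'
from mv import *
cur()
im,d=env.read_camera("side");np.savez('side9.npz',im=im,d=d);
p=w2pix("side",[.5335,.0067,.17])[0].astype(int);print(p)
g=im[p[1]-40:p[1]+40,p[0]-50:p[0]+50];save('s9.png',cv2.resize(g,None,fx=7,fy=7,interpolation=cv2.INTER_CUBIC))
g2=im[p[1]-20:p[1]+20,p[0]-25:p[0]+25].astype(float);g2=np.clip((g2-20)*2.2,0,255).astype(np.uint8);save('s9b.png',cv2.resize(g2,None,fx=14,fy=14,interpolation=cv2.INTER_CUBIC))
E
```

```text
t 13.5 tcp [0.5328 0.0077 0.2312] jawyaw deg 60.1 xaxis [-0.002 -0.    -1.   ] F [-0.26 -0.54 -3.01] T [ 0.008  0.037 -0.021] gap 0.0447 j [-1.360e-01  2.360e-01 -8.400e-02  1.252e+00 -1.000e-03  3.860e-01]
[269 185]
```

View pics/s9.png

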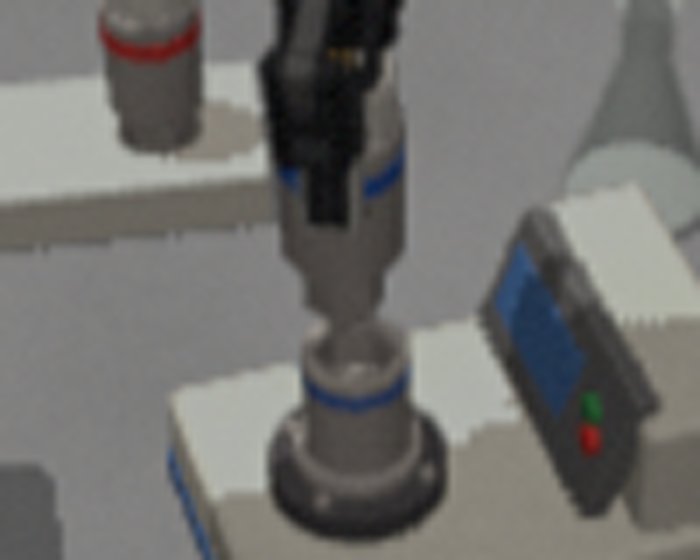

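View pics/s9b.png

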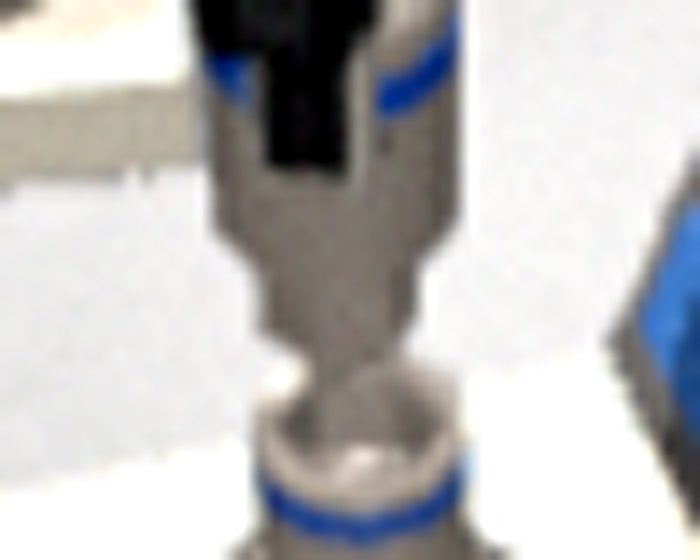

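```bash
python3 - <<'E'
from mv import *
im=np.load('side9.npz')['im'].astype(float)
for v in range(176,196): print(v,im[v,258:280].mean(1).astype(int).tolist())
c=calib("side");T=np.array(c["camera_from_world"])
print('depth',(T@[.533,.007,.17,1])[2])
t=np.radians(np.arange(360))
def prof(x,y,z,R):
    P=w2pix("side",np.stack([x+R*np.cos(t),y+R*np.sin(t),0*t+z],1));return P[:,0].min(),P[:,0].max(),P[:,1].mean()
for z,R in((.19,.023),(.2,.023),(.175,.0135),(.175,.0156),(.165,.0135),(.13,.021)):
    print(z,R,np.round(prof(.5328,.0068,z,R),2))
E
```

```text
176 [91, 62, 61, 67, 64, 29, 21, 25, 22, 17, 35, 80, 73, 68, 68, 66, 63, 57, 75, 133, 134, 132]
177 [117, 64, 62, 68, 69, 65, 54, 53, 54, 44, 49, 80, 71, 71, 70, 66, 65, 58, 73, 132, 133, 132]
178 [127, 77, 62, 67, 71, 73, 70, 70, 69, 66, 70, 78, 72, 71, 68, 68, 61, 59, 74, 133, 133, 134]
179 [128, 80, 63, 68, 66, 68, 71, 71, 72, 70, 74, 74, 70, 72, 67, 67, 63, 57, 75, 132, 134, 133]
180 [128, 80, 62, 66, 67, 69, 72, 73, 73, 73, 74, 73, 72, 70, 67, 66, 63, 59, 83, 132, 133, 133]
181 [128, 93, 66, 65, 68, 70, 71, 70, 73, 72, 73, 74, 71, 70, 67, 66, 63, 68, 107, 133, 133, 132]
182 [131, 120, 92, 70, 66, 68, 70, 70, 71, 74, 73, 73, 71, 69, 67, 63, 68, 97, 126, 132, 134, 133]
183 [129, 130, 120, 93, 69, 67, 69, 71, 72, 73, 73, 74, 72, 70, 68, 68, 97, 124, 133, 133, 132, 133]
184 [129, 131, 130, 119, 84, 70, 69, 69, 71, 72, 74, 74, 71, 70, 61, 73, 124, 133, 132, 133, 131, 132]
185 [128, 129, 131, 127, 94, 67, 67, 69, 71, 73, 75, 73, 72, 69, 61, 74, 133, 134, 132, 133, 132, 131]
186 [128, 130, 131, 129, 99, 66, 66, 67, 70, 74, 74, 74, 73, 71, 61, 74, 133, 133, 132, 132, 133, 132]
187 [129,
[... 464 characters left out ...]
70, 78, 83, 82, 87, 98, 108, 117, 124, 132, 135, 134]
192 [129, 130, 130, 130, 130, 140, 136, 105, 75, 72, 74, 82, 80, 76, 77, 84, 96, 104, 114, 138, 157, 165]
193 [129, 128, 131, 130, 122, 117, 105, 75, 69, 76, 78, 76, 79, 74, 71, 72, 83, 96, 107, 140, 172, 174]
194 [127, 128, 130, 127, 104, 93, 76, 59, 65, 76, 77, 77, 77, 76, 67, 65, 71, 84, 105, 140, 174, 175]
195 [128, 128, 128, 124, 96, 86, 64, 57, 64, 77, 77, 76, 76, 74, 67, 62, 65, 79, 101, 131, 173, 176]
depth 0.9873190186341676
0.19 0.023 [260.11 278.05 179.86]
0.2 0.023 [259.96 278.04 176.95]
0.175 0.0135 [264.   274.41 184.11]
0.175 0.0156 [263.19 275.22 184.12]
0.165 0.0135 [264.11 274.45 186.92]
0.13 0.021 [261.71 277.39 196.45]
```

Emit:
{"api": "step_arm", "payload": {"moves": [[[0.1,0,0,0,-0.001,0,0],[0.2,0,0,0,-0.002,0,0],[0.28,0,0,0,-0.003,0,0],[0.28,0,0,0,-0.003,0,0],[0.28,0,0,0,-0.003,0,0]]]}}

```text
clock: 14.05
tcp_pos: [0.5352, 0.0073, 0.2316]
orientation: [0.655, -0.267, 0.655, 0.267]
wrist_force: [0.1, -0.2, -4.5]
finger_gap: 0.0447
```

```bash
python3 - <<'E'
from mv import *
cur()
im,d=env.read_camera("side");np.savez('side10.npz',im=im,d=d)
p=np.array([269,190])
g2=im[p[1]-20:p[1]+20,p[0]-25:p[0]+25].astype(float);g2=np.clip((g2-20)*2.2,0,255).astype(np.uint8);save('s10.png',cv2.resize(g2,None,fx=14,fy=14,interpolation=cv2.INTER_CUBIC))
im=im.astype(float)
for v in list(range(177,190))+list(range(200,208)): print(v,im[v,256:282].mean(1).astype(int).tolist())
E
```

```text
t 14.05 tcp [0.5352 0.0073 0.2316] jawyaw deg 44.28 xaxis [-0.001 -0.    -1.   ] F [ 0.06 -0.25 -4.53] T [0.015 0.027 0.028] gap 0.0447 j [-1.360e-01  2.400e-01 -7.800e-02  1.253e+00 -1.000e-03  6.620e-01]
177 [120, 123, 121, 117, 66, 60, 67, 65, 62, 63, 73, 78, 72, 73, 73, 72, 69, 69, 68, 64, 58, 74, 133, 133, 133, 132]
178 [129, 130, 131, 127, 78, 61, 66, 68, 69, 72, 75, 75, 72, 74, 72, 72, 71, 69, 66, 65, 59, 74, 133, 135, 133, 134]
179 [130, 129, 130, 131, 91, 63, 64, 67, 70, 73, 74, 74, 74, 70, 74, 72, 70, 68, 66, 64, 61, 75, 132, 133, 134, 134]
180 [130, 129, 132, 130, 97, 62, 64, 68, 70, 71, 71, 74, 74, 73, 72, 70, 69, 67, 66, 63, 62, 82, 132, 134, 132, 134]
181 [130, 131, 131, 132, 119, 70, 63, 67, 70, 72, 73, 75, 73, 74, 72, 70, 71, 70, 65, 62, 69, 108, 134, 133, 134, 134]
182 [130, 132, 132, 133, 128, 92, 69, 66, 68, 70, 71, 73, 74, 74, 71, 70, 70, 67, 64, 73, 95, 127, 133, 133, 133, 133]
183 [130, 130, 130, 132, 130, 121, 103, 70, 68, 72, 72, 73, 73, 73, 71, 70, 70, 66, 72, 105, 124, 132, 133, 131, 133, 133]
184 [130, 130, 129, 131, 131, 132, 122, 79, 64, 69, 73, 73, 74, 7
[... 920 characters left out ...]
]
202 [175, 175, 176, 176, 175, 160, 96, 62, 63, 60, 54, 57, 61, 62, 59, 57, 57, 58, 57, 62, 62, 89, 152, 174, 176, 176]
203 [175, 175, 176, 172, 147, 113, 77, 63, 67, 69, 68, 65, 64, 60, 62, 66, 70, 70, 66, 66, 61, 66, 106, 140, 163, 175]
204 [174, 176, 172, 147, 112, 83, 86, 66, 69, 72, 74, 74, 75, 72, 72, 75, 73, 71, 67, 66, 60, 65, 81, 82, 116, 160]
205 [175, 175, 158, 124, 125, 114, 100, 66, 69, 72, 74, 76, 75, 77, 76, 75, 76, 71, 70, 65, 61, 71, 94, 53, 67, 128]
206 [175, 171, 129, 93, 112, 120, 103, 69, 67, 73, 75, 75, 76, 74, 75, 74, 74, 71, 68, 68, 63, 74, 99, 59, 47, 85]
207 [175, 158, 96, 73, 85, 132, 106, 68, 67, 70, 73, 76, 75, 75, 76, 77, 74, 71, 68, 65, 62, 72, 98, 61, 47, 59]
```

View pics/s10.png

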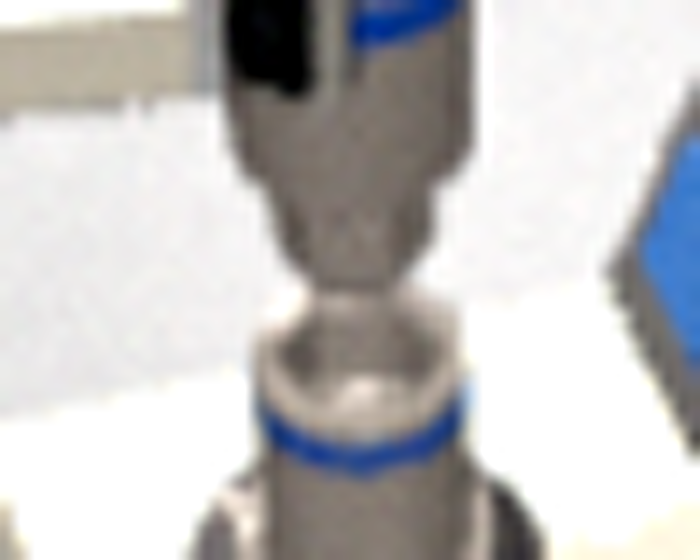

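Emit:
{"api": "step_arm", "payload": {"moves": [[[-0.04,0,0,0,-0.0019,-0.0017,0],[-0.04,0,0,0.008,-0.0019,-0.0017,0],[-0.04,0,0,0.016,-0.0019,-0.0017,0],[-0.04,0,0,0.021,-0.0019,-0.0017,0],[-0.04,0,0,0.022,-0.0019,-0.0017,0],[-0.04,0,0,0.022,-0.0019,-0.0017,0]]]}}

```text
clock: 14.7
tcp_pos: [0.535, 0.0046, 0.2091]
orientation: [0.649, -0.279, 0.65, 0.28]
wrist_force: [-0.2, 0.1, -3.4]
finger_gap: 0.0445
```

```bash
python3 - <<'E'
from mv import *
cur()
im,d=env.read_camera("side");np.savez('side11.npz',im=im,d=d)
p=np.array([269,190])
g2=im[p[1]-20:p[1]+20,p[0]-25:p[0]+25].astype(float);g2=np.clip((g2-20)*2.2,0,255).astype(np.uint8);save('s11.png',cv2.resize(g2,None,fx=14,fy=14,interpolation=cv2.INTER_CUBIC))
im=im.astype(float)
for v in list(range(180,194))+list(range(199,203)): print(v,im[v,256:282].mean(1).astype(int).tolist())
E
```

```text
t 14.7 tcp [0.535  0.0046 0.2091] jawyaw deg 46.54 xaxis [-0.002 -0.    -1.   ] F [-0.18  0.09 -3.35] T [-0.016 -0.054 -0.016] gap 0.0445 j [-1.410e-01  2.500e-01 -1.220e-01  1.202e+00 -1.000e-03  6.170e-01]
180 [128, 129, 132, 130, 94, 38, 15, 20, 22, 15, 27, 54, 78, 61, 49, 54, 59, 65, 63, 64, 63, 70, 116, 133, 134, 133]
181 [130, 130, 131, 129, 95, 42, 14, 20, 20, 15, 26, 55, 78, 64, 60, 67, 69, 69, 69, 66, 61, 68, 116, 133, 134, 132]
182 [129, 131, 131, 130, 91, 44, 24, 22, 23, 16, 25, 53, 78, 66, 63, 70, 70, 69, 69, 66, 63, 68, 115, 133, 133, 132]
183 [131, 131, 131, 129, 92, 55, 50, 31, 25, 18, 28, 63, 78, 69, 69, 72, 69, 70, 68, 66, 61, 67, 116, 134, 134, 134]
184 [129, 129, 132, 128, 92, 63, 61, 60, 60, 51, 49, 74, 79, 66, 72, 72, 71, 69, 66, 65, 63, 70, 115, 134, 132, 133]
185 [130, 130, 129, 129, 102, 64, 63, 67, 69, 69, 67, 77, 74, 70, 73, 72, 71, 69, 67, 64, 60, 66, 115, 133, 134, 133]
186 [129, 130, 130, 129, 109, 63, 62, 68, 68, 70, 72, 75, 76, 74, 72, 72, 70, 70, 67, 65, 61, 67, 114, 132, 133, 131]
187 [128, 128, 130, 130, 121, 70, 61, 65, 69, 72, 71, 74, 71, 74, 73, 7
[... 558 characters left out ...]
, 131, 129, 118, 67, 61, 66, 74, 75, 73, 74, 73, 68, 62, 64, 86, 113, 139, 158, 163, 163, 166]
193 [129, 129, 129, 130, 131, 130, 124, 105, 66, 60, 66, 73, 75, 74, 74, 74, 68, 63, 59, 77, 105, 142, 170, 175, 174, 173]
199 [174, 176, 174, 175, 176, 171, 79, 66, 87, 96, 100, 100, 105, 101, 99, 99, 97, 90, 87, 69, 63, 107, 176, 175, 174, 174]
200 [175, 174, 174, 175, 176, 173, 91, 52, 66, 80, 88, 90, 91, 98, 97, 91, 85, 77, 66, 59, 55, 110, 176, 176, 175, 174]
201 [175, 174, 175, 175, 176, 172, 99, 58, 53, 59, 65, 73, 76, 81, 84, 75, 66, 62, 51, 55, 63, 107, 176, 177, 175, 174]
202 [176, 175, 175, 176, 174, 159, 97, 64, 63, 58, 55, 60, 61, 61, 63, 60, 55, 59, 56, 62, 62, 90, 152, 174, 176, 175]
```

View pics/s11.png

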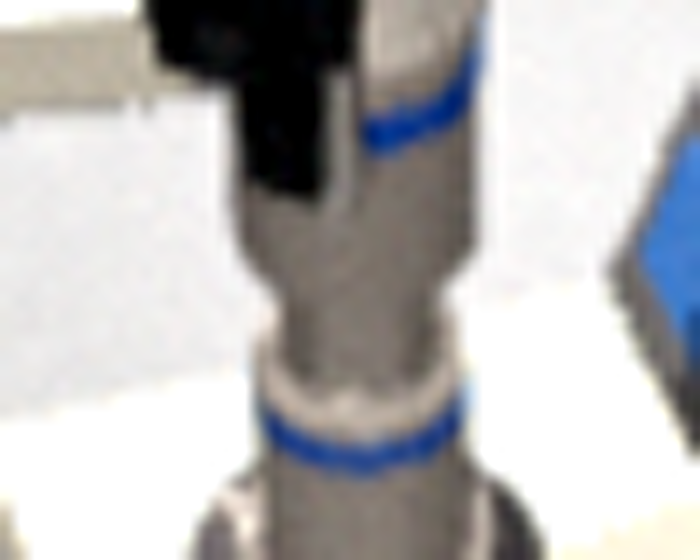

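Emit:
{"api": "step_arm", "payload": {"moves": [[[0,0,0,0.002,0,0,0],[0,0,0,0.004,0,0,0],[0,0,0,0.005,0,0,0]]]}}

```text
clock: 15.05
tcp_pos: [0.5353, 0.0045, 0.2043]
orientation: [0.649, -0.279, 0.65, 0.279]
wrist_force: [-0.4, -0.6, -3.5]
finger_gap: 0.0445
```

```bash
python3 mv.py
```

```text
t 15.05 tcp [0.5353 0.0045 0.2043] jawyaw deg 46.54 xaxis [-0.001 -0.    -1.   ] F [-0.4  -0.61 -3.54] T [-0.019  0.006 -0.024] gap 0.0445 j [-1.41e-01  2.52e-01 -1.31e-01  1.19e+00 -1.00e-03  6.17e-01]
```

Emit:
{"api": "step_arm", "payload": {"moves": [[[0,0,0,0.0015,0,0,0],[0,0,0,0.003,0,0,0],[0,0,0,0.004,0,0,0]]]}}

```text
clock: 15.35
tcp_pos: [0.5352, 0.0046, 0.2002]
orientation: [0.649, -0.279, 0.65, 0.279]
wrist_force: [0.3, 0.3, -3.9]
finger_gap: 0.0448
```

```bash
python3 mv.py
```

```text
t 15.35 tcp [0.5352 0.0046 0.2002] jawyaw deg 46.54 xaxis [-0.002 -0.    -1.   ] F [ 0.29  0.26 -3.88] T [-0.011  0.013 -0.004] gap 0.0448 j [-1.41e-01  2.54e-01 -1.38e-01  1.18e+00 -1.00e-03  6.17e-01]
```

Emit:
{"api": "step_arm", "payload": {"moves": [[[0,0,0,0.002,0,0,0],[0,0,0,0.004,0,0,0],[0,0,0,0.006,0,0,0]]]}}

```text
clock: 15.65
tcp_pos: [0.5352, 0.0045, 0.194]
orientation: [0.649, -0.279, 0.65, 0.279]
wrist_force: [0.0, -0.7, -3.9]
finger_gap: 0.0446
```

```bash
python3 mv.py
```

```text
t 15.65 tcp [0.5352 0.0045 0.194 ] jawyaw deg 46.54 xaxis [-0.002 -0.    -1.   ] F [ 0.04 -0.69 -3.9 ] T [-0.02  -0.025 -0.006] gap 0.0446 j [-1.410e-01  2.570e-01 -1.500e-01  1.166e+00 -1.000e-03  6.170e-01]
```

Emit:
{"api": "step_arm", "payload": {"moves": [[[0,0,0,0.002,0,0,0],[0,0,0,0.004,0,0,0],[0,0,0,0.006,0,0,0],[0,0,0,0.007,0,0,0]]]}}

```text
clock: 16.05
tcp_pos: [0.5351, 0.0045, 0.1867]
orientation: [0.649, -0.279, 0.65, 0.279]
wrist_force: [-1.0, 0.1, -3.1]
finger_gap: 0.0444
```

```bash
python3 mv.py
```

```text
t 16.05 tcp [0.5351 0.0045 0.1867] jawyaw deg 46.53 xaxis [-0.002 -0.    -1.   ] F [-0.97  0.1  -3.14] T [-0.006  0.014  0.015] gap 0.0444 j [-1.410e-01  2.610e-01 -1.630e-01  1.149e+00 -1.000e-03  6.170e-01]
```

Emit:
{"api": "step_arm", "payload": {"moves": [[[0,0,0,0.001,0,0,0],[0,0,0,0.0015,0,0,0],[0,0,0,0.0015,0,0,0]]]}}

```text
clock: 16.35
tcp_pos: [0.5352, 0.0045, 0.1859]
orientation: [0.649, -0.279, 0.65, 0.279]
wrist_force: [-0.3, -0.1, 2.3]
finger_gap: 0.0448
```

```bash
python3 - <<'E'
from mv import *
cur()
im,d=env.read_camera("side")
save('s12.png',cv2.resize(im[150:230,220:320],None,fx=7,fy=7,interpolation=cv2.INTER_CUBIC))
E
```

```text
t 16.35 tcp [0.5352 0.0045 0.1859] jawyaw deg 46.54 xaxis [-0.001 -0.001 -1.   ] F [-0.3  -0.13  2.27] T [-0.05   0.412  0.025] gap 0.0448 j [-1.410e-01  2.610e-01 -1.650e-01  1.146e+00 -1.000e-03  6.170e-01]
```

View pics/s12.png

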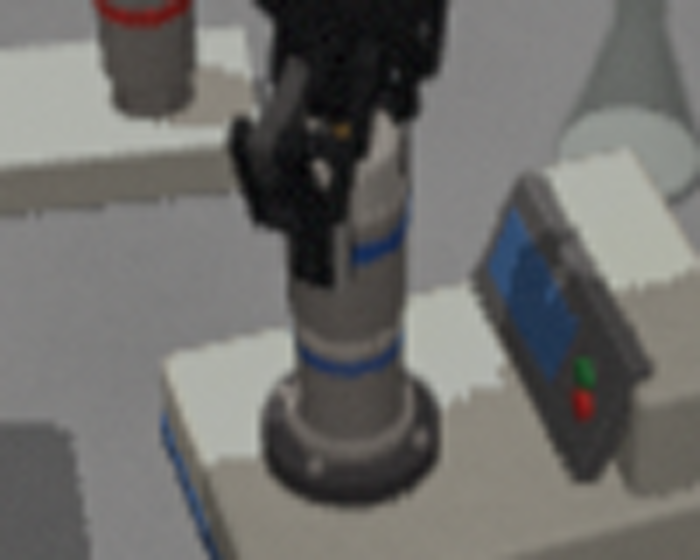

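The foot touches the floor at the height I predicted for home. Releasing now.

Emit:
{"api": "step_arm", "payload": {"moves": [[[0,0,0,0,0,0,0.6],[0,0,0,0,0,0,0.7],[0,0,0,0,0,0,0.75],[0,0,0,0,0,0,0.75],[0,0,0,0,0,0,0.75]]]}}

```text
clock: 16.9
tcp_pos: [0.5353, 0.0045, 0.1859]
orientation: [0.649, -0.279, 0.65, 0.279]
wrist_force: [-1.0, -0.7, -0.1]
finger_gap: 0.0642
```

```bash
python3 mv.py
```

```text
t 16.9 tcp [0.5353 0.0045 0.1859] jawyaw deg 46.54 xaxis [-0.001 -0.001 -1.   ] F [-0.96 -0.73 -0.07] T [-0.002 -0.002 -0.028] gap 0.0642 j [-1.410e-01  2.610e-01 -1.650e-01  1.146e+00 -1.000e-03  6.170e-01]
```

Emit:
{"api": "step_arm", "payload": {"moves": [[[0,0,0,-0.02,0,0,0.75],[0,0,0,-0.05,0,0,0.75],[0,0,0,-0.08,0,0,0.75],[0,0,0,-0.11,0,0,0.75],[0,0,0,-0.12,0,0,0.75],[0,0,0,-0.12,0,0,0.75]]]}}

```text
clock: 17.5
tcp_pos: [0.5363, 0.0044, 0.3072]
orientation: [0.65, -0.28, 0.649, 0.279]
wrist_force: [-0.2, -0.1, -0.4]
finger_gap: 0.0645
```

```bash
python3 - <<'E'
from mv import *
cur();go([.40,.15,.306],np.radians(70))
E
```

```text
t 17.5 tcp [0.5363 0.0044 0.3072] jawyaw deg 46.54 xaxis [ 0.002 -0.001 -1.   ] F [-0.2  -0.14 -0.42] T [-0.007 -0.012 -0.006] gap 0.0645 j [-1.41e-01  2.26e-01  8.70e-02  1.43e+00 -1.00e-03  6.18e-01]
turn [-4.095e-01  2.000e-04  2.400e-03] shift [0.0008 0.1991 0.0119]
```

Emit:
{"api": "step_arm", "payload": {"moves": [[[-0.1,0,0,0,0.03,0.002,0.75],[-0.2,0,0,0,0.07,0.004,0.75],[-0.3,0,0,0,0.11,0.006,0.75],[-0.4,0,0,0,0.15,0.009,0.75],[-0.41,0,0,0,0.185,0.011,0.75],[-0.41,0,0,0,0.199,0.012,0.75],[-0.41,0,0,0,0.199,0.012,0.75]]]}}

```text
clock: 18.2
tcp_pos: [0.3986, 0.1509, 0.3057]
orientation: [0.578, -0.407, 0.579, 0.406]
wrist_force: [0.5, -0.2, 0.1]
finger_gap: 0.0644
```

```bash
python3 - <<'E'
from mv import *
cur()
for c in("side","top"):
    im,d=env.read_camera(c);C=cloud(c,d)
    save(c[0]+'13.png',cv2.resize(im[140:260,210:350],None,fx=5,fy=5,interpolation=cv2.INTER_CUBIC))
    save(c[0]+'13full.png',im)
    for n,h,r,hw in(('cap',.228,.026,.005),('body',.19,.03,.014),('sock',.125,.03,.012)):
        m=(np.hypot(C[...,0]-.5335,C[...,1]-.0067)<r)&(abs(C[...,2]-h)<hw)&(d>0);q=C[m]
        if len(q)<5: print(c,n,len(q));continue
        e=cv2.minEnclosingCircle(q[:,:2].astype(np.float32));print(c,n,len(q),np.round(e[0],4),round(e[1],4),q.mean(0).round(4))
E
```

```text
t 18.2 tcp [0.3986 0.1509 0.3057] jawyaw deg 70.17 xaxis [ 0.001 -0.001 -1.   ] F [ 0.5  -0.25  0.07] T [-0.018 -0.009 -0.015] gap 0.0644 j [ 0.174  0.011 -0.163  1.396 -0.002  0.52 ]
side cap 132 [0.5321 0.0044] 0.021 [0.5312 0.0027 0.2278]
side body 154 [0.5322 0.0053] 0.0233 [ 0.5273 -0.0094  0.1919]
side sock 112 [0.5313 0.0035] 0.0205 [ 0.5285 -0.0079  0.1257]
top cap 190 [0.5357 0.0059] 0.0202 [0.5357 0.006  0.228 ]
top body 36 [0.5352 0.0066] 0.0229 [0.5242 0.0115 0.1977]
top sock 6 [0.5223 0.0105] 0.0155 [0.518  0.0097 0.1175]
```

View pics/s13.png

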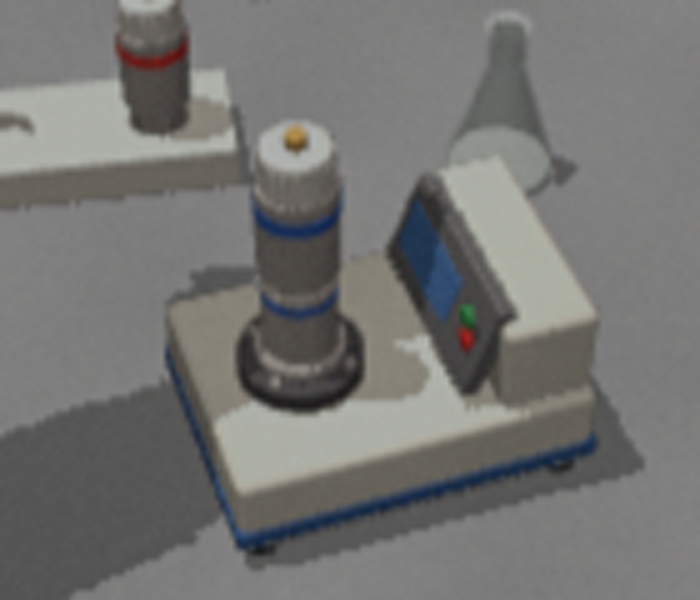

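View pics/t13.png

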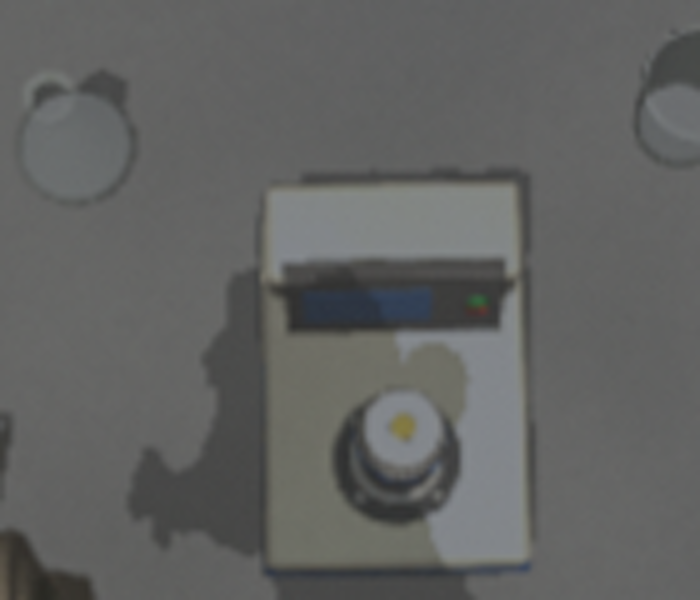

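View pics/s13full.png

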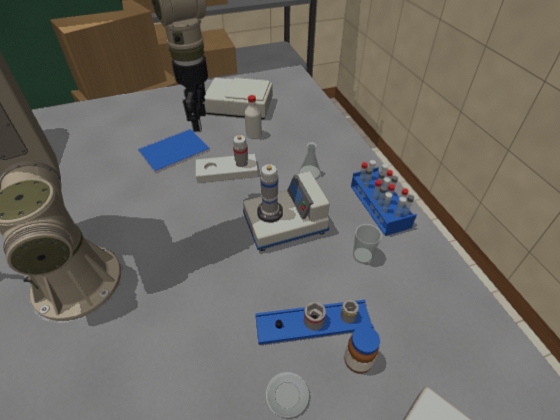

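Cap top reads 0.228 m, exactly the value for a fully home vessel. It stands upright on the stand and everything else is in place. Handing in.

```bash
python3 -c "
from workcell import env
print(env.hand_in())"
```

```text
the job is handed in; nothing more can be done
None
```

The blue-ringed socket is home on the drive and the blue-ringed vessel stands upright in it, both released. I handed the job in at about 18 s of the 72 s allowed.

- **Socket:** I read its angle (about 20°) and the drive's (about −14°) from the pictures and turned it to match. It slipped over without any turning search. The ball gave about 7 N of resistance, then clicked, and a light push of about 12 N seated it within about 0.1 mm of the height worked out for home.
- **Vessel:** I turned its hex foot to match the bore, judging the angle from the side camera. It went in without resistance and touched the floor at the height worked out for home, with about 5 N.

**Last checks:**
- Both cameras put the cap top at 0.228 m, which is the value for fully home.
- The vessel looked upright, and the other vessel, the sockets and the glassware looked undisturbed.
- The two cameras disagreed by 2 to 4 mm along x throughout, slightly more than the stated calibration error. I therefore went by relative offsets within the side camera and the arm's own readings.
- The grip gap on the vessel read 44.5 mm for a 46 mm body, and I did not explain that. It held without slipping.

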